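Shingle light-baffle slats over a dark-lab vent

ROBOT

A 7-joint arm with a two-finger parallel gripper is mounted at the origin on the work surface. World frame = base frame: x ahead of the robot, y to its left, z up, the work surface at z = 0. Lengths are in m, angles in rad, forces in N, time in s.
With the tool pointing down it reaches from about 0.35 to 0.9 m from the base axis. Payload 7.2 kg.
Tool frame: the origin (TCP) lies where the fingers leave the gripper's body, on its centre line; the fingertips stand 73 mm ahead of it and the grasp point (between the pads) lies 54 mm ahead of it (arm.tcp_to_tips is the distance from the TCP to the fingertips, in m); x points along the fingers, y is the direction in which the jaws open and shut, and the axes are right-handed (so a half turn about x gives the same grasp; the last joint's range is limited). The gripper opens to 85 mm and grips with 20 to 120 N. Pads are 22 mm wide; open, the fingers measure 114 mm over their backs; the gripper's body (76 mm by 85 mm) begins 54 mm behind the grasp point. The pads swing forward as they close: fully open they stand 13 mm farther back than shut.
Start: joints at [1.182, 0.411, -0.013, 1.596, 0.006, 1.134, -0.082], TCP at [0.197, -0.593, 0.304] pointing down, gripper open.
Joint ranges: [-2.95, 2.95], [-0.29, 1.99], [-1.47, 1.44], [0.14, 2.54], [-1.03, 4.17], [0.13, 1.85], [-2.86, 2.86]. Speed limits (rad/s): [2.39, 2.39, 3.01, 3.01, 3.14, 3.14, 3.14].

INTERFACE

Orientations are given as a rotation vector (axis times angle).
In Python, from station import arm gives the robot as it stands.
- The arm moves only by the tool servo_tool, never from a script. Its argument "increments" is a list of rows, each a list of 4 numbers: the shift along the tool's x, y, z in m, then the turn about the tool's x in degrees. A call has 1 to 10 rows; each row shifts and turns the pose as measured when the row begins, along the tool's axes as they then stand; what a row does not reach is not made up. A row lasts 1/8 s, in which the tool goes at most 62.5 mm and 10.7 degrees, less where a joint would pass 70% of its speed; a pose out of reach is approached as far as the arm can. A call is refused whole if a number of a shift passes 0.0625 or a number of a turn 10.7, either way. A call with a gripper value outside its range is refused whole. "claw" is the finger opening in m, from 0 to 0.0854, set as the call begins (left out, the last holds). The fingers move at their own pace and stop on an object; the grip force is fixed at half the most. Time passes only in rows, so rows that do not move let the fingers close. It gives the time, the measured TCP pose, the force and the opening at its end, in the units of the state.
- arm.get_obs(): the state, without advancing time (a new reading comes with each control period).
- arm.get_image(name): name is "scene" or "side" or "wrist"; returns a dict with "pixels" (480x640x3 uint8, red, green, blue), "fx", "fy", "cx", "cy" (pixels), "rvec" (rotation vector, rad) and "tvec" (3), from world to camera coordinates, as OpenCV has them. Camera axes: x right, y down, z forward; pixel columns grow to the right and rows downward; lengths in m; the calibration is good to about 2 mm. The wrist camera is an equidistant fisheye: a pixel r from the principal point sees the ray r / f radians off the axis. A picture is of the moment at which its call begins. There is no depth.
- arm.hand_in(): hands the job in, once; it reports no verdict.
The state is a dict: "time_s": time; "joint_positions": joint angles; "joint_vel": joint speeds; "joint_efforts": joint torques, N m; "ee_pos": TCP position; "tool_rot": TCP orientation; "ft_force": force on the tool from outside, world axes, zero at the start; "wrist_torque": the same for the moment, N m; "opening": opening from 0.0 (shut) to 1.0 (fully open).
Only numpy, scipy, OpenCV 4.12 (cv2) and the standard library are available. Lean on these libraries where they do the work, as an engineer would, in place of code of your own. Each camera call takes 0.05 s, during which the arm holds its last target. There are 200 camera calls.

TASK

First take the brush off the open grille and lay it down in the blue tray. Then cover the grille bay (not the yellow blanked one) with all the steel slats there are, like roof slates from the bottom line upwards: face up, pull end down the slope, toe edge on its black line, each overlapping the one below, none skipped. Last, throw the red fan lever fully over, away from you, without disturbing the jar, carton and beaker.

Things in the scene. Friction and masses are not known exactly. Their poses are not given: they have to be found in the camera images.
- slat1: dark steel slat 68 (x) x 84 (y) x 5 mm, about 80 g, starts flat on the bench face up; origin: centre of its underside, z out of its face. x points to its head edge; toe edge at x = -34. Orange finger pull on the face: centre x = -18, y = 0, 20 mm along x, 12 wide along y, top 28 mm above the underside. 4 to 6 slats present, all alike, any may go on any line
- slat2: dark steel slat 68 (x) x 84 (y) x 5 mm, about 80 g, starts flat on the bench face up; origin: centre of its underside, z out of its face. x points to its head edge; toe edge at x = -34. Orange finger pull on the face: centre x = -18, y = 0, 20 mm along x, 12 wide along y, top 28 mm above the underside. 4 to 6 slats present, all alike, any may go on any line
- slat3: dark steel slat 68 (x) x 84 (y) x 5 mm, about 80 g, starts flat on the bench face up; origin: centre of its underside, z out of its face. x points to its head edge; toe edge at x = -34. Orange finger pull on the face: centre x = -18, y = 0, 20 mm along x, 12 wide along y, top 28 mm above the underside. 4 to 6 slats present, all alike, any may go on any line
- slat4: dark steel slat 68 (x) x 84 (y) x 5 mm, about 80 g, starts flat on the bench face up; origin: centre of its underside, z out of its face. x points to its head edge; toe edge at x = -34. Orange finger pull on the face: centre x = -18, y = 0, 20 mm along x, 12 wide along y, top 28 mm above the underside. 4 to 6 slats present, all alike, any may go on any line
- slat5: dark steel slat 68 (x) x 84 (y) x 5 mm, about 80 g, starts flat on the bench face up; origin: centre of its underside, z out of its face. x points to its head edge; toe edge at x = -34. Orange finger pull on the face: centre x = -18, y = 0, 20 mm along x, 12 wide along y, top 28 mm above the underside. 4 to 6 slats present, all alike, any may go on any line
- slat6: dark steel slat 68 (x) x 84 (y) x 5 mm, about 80 g, starts flat on the bench face up; origin: centre of its underside, z out of its face. x points to its head edge; toe edge at x = -34. Orange finger pull on the face: centre x = -18, y = 0, 20 mm along x, 12 wide along y, top 28 mm above the underside. 4 to 6 slats present, all alike, any may go on any line
- slat1_toe (a point): middle of the toe edge of slat1, on its underside; axes as the slat's
- slat2_toe (a point): middle of the toe edge of slat2, on its underside; axes as the slat's
- slat3_toe (a point): middle of the toe edge of slat3, on its underside; axes as the slat's
- slat4_toe (a point): middle of the toe edge of slat4, on its underside; axes as the slat's
- slat5_toe (a point): middle of the toe edge of slat5, on its underside; axes as the slat's
- slat6_toe (a point): middle of the toe edge of slat6, on its underside; axes as the slat's
- line1 (a point): middle of the lowest black exposure line of the grille bay, on the board. x straight up the slope, y level along the line, z square to the board. From x = 0 to 8 mm runs a starter strip 9.5 mm high: slat 1's toe rests on it, its head on the board. Every laid slat lies 8 degrees flatter than the board, toe 9.5 mm off it, straight above its line, middle at y = 0; friction holds it
- line6 (a point): middle of exposure line 6 in the grille bay, 180 mm up the slope from line 1 (lines 2 to 5 lie evenly between, 36 mm apart); axes as line1's
- roof: fixed white board 285 mm up the slope, 244 wide, rising 20 degrees away from the robot; two bays side by side, centres 120 mm apart: one (left or right, varies) has a flush dark open grille, the other a flush yellow plate. Origin: on the bench under its centre, x level, up-slope. Surface 35 mm above the bench at line 1 (x = -85), 97 at line 6, 124 at the top edge
- brush: bench brush, 24 (x) x 150 (y) x 24 mm high (z), about 90 g; origin: centre of its underside. Pale wooden back in the top 14 mm, rigid white bristles under the +y half. Starts on the grille bay across the slope, about 115 mm up from line 1, underside on the board
- tray: fixed blue open tray, 100 (x) by 220 (y) by 30 mm high outside, walls and floor 5 mm; origin at the centre of its underside
- fan (a joint): angle of the red fan switch lever (rad): about 0 leaning towards the robot (off), 1.0 thrown fully over away from the robot (on); stays where left, moves with a push of a few newtons
- fan_tip (a point): centre of the red ball (26 mm across) at the end of the lever, a steel rod 10 mm thick, 80 mm from its pivot, which is 22 mm above the bench
- fan_base: the lever's fixed grey block; the lever swings about the block's y axis, towards its +x
- jar: amber glass jar, 48 mm across, 75 mm high, bystander; origin at its base
- carton: cardboard carton 70 by 90 by 50 mm, bystander; origin at its base
- beaker: white plastic beaker 60 mm across, 60 mm high, bystander; origin at its base
Not all that is in view belongs to the job. Of the things shaped like the brush, the wooden one is meant.

How it is judged:
By the outcome, as a careful person would: the job done as asked, in the order asked, and still so for the second after the job is handed in, with the robot touching nothing.
Of slat1, slat2, slat3, slat4, slat5, slat6 only 4 to 6 are there at a start; the rules pass over those that are not, and their reading is None.
At some moment in a run one of brush may be knocked a few centimetres aside while the robot is not near it.
Once in a run the grip may slacken for a moment while it holds something.
It also fails if it takes over 210 s, if anything falls off the work surface, if the arm or the gripper's body presses on something with over 40 N, if the wrist force passes 120 N, or if a joint passes its speed limit or range.

## Working session

There is one attempt and no reset: what is moved stays moved. The work goes in short steps, Python scripts to look and compute and a tool call to move; the robot and the scene stay as the last step left them, time stands still between calls to the robot, and variables do not carry over. Pictures are saved under pics/ and viewed, about 12 in all and at most 16, crops included, and the job is handed in when it is done.

Besides the shell and the picture viewer there is one more tool, called after "Request:" as name(argument=value, ...), one argument or row to a line, values as JSON. servo_tool: Moves the arm, as the interface text tells. Its arguments: {"type":"object","properties":{"increments":{"type":"array"},"claw":{"type":"number"}},"required":["increments"]}

```bash
ls; mkdir -p pics
cat > h.py <<'E'
import numpy as np, cv2
from station import arm
from scipy.spatial.transform import Rotation as R
def snap(name,fn=None):
    d=arm.get_image(name); 
    if fn: cv2.imwrite('pics/'+fn,d['pixels'][:,:,::-1])
    return d
def save(d,fn):
    np.savez(fn,**{k:np.array(v) for k,v in d.items()})
def load(fn): return dict(np.load(fn))
def ray(d,u,v,fish=False):
    x=np.array([(u-d['cx'])/d['fx'],(v-d['cy'])/d['fy']])
    if fish:
        r=np.linalg.norm(x); c=np.r_[x/r*np.sin(r),np.cos(r)] if r>0 else np.array([0,0,1.])
    else: c=np.r_[x,1]
    M=R.from_rotvec(d['rvec']).as_matrix(); t=np.array(d['tvec'])
    return -M.T@t, M.T@(c/np.linalg.norm(c))
def onplane(d,u,v,z=0,fish=False):
    o,r=ray(d,u,v,fish); return o+r*(z-o[2])/r[2]
def proj(d,P,fish=False):
    M=R.from_rotvec(d['rvec']).as_matrix(); c=M@np.array(P)+d['tvec']
    if fish:
        th=np.arctan2(np.hypot(c[0],c[1]),c[2]); k=th/np.hypot(c[0],c[1]); return np.array([d['fx']*k*c[0]+d['cx'],d['fy']*k*c[1]+d['cy']])
    return np.array([d['fx']*c[0]/c[2]+d['cx'],d['fy']*c[1]/c[2]+d['cy']])
E
python3 - <<'E'
from h import *
np.set_printoptions(precision=4,suppress=True)
for n in ['scene','side','wrist']:
    d=snap(n,n+'0.png'); save(d,n+'0.npz')
    o,r=ray(d,d['cx'],d['cy']); print(n,d['fx'],d['cx'],d['cy'],o,r)
o=arm.get_obs(); print(o); print(R.from_rotvec(o['tool_rot']).as_matrix())
E
```

```text
pics
scene 606.8030456713266 317.24474265732283 231.3761167719428 [1.0904 0.9307 1.2971] [-0.3379 -0.5483 -0.765 ]
side 438.22226786901473 322.1994712393718 241.08388653857205 [0.1371 1.019  0.7496] [ 0.3291 -0.7859 -0.5235]
wrist 371.64829954431775 313.7767414185932 234.33898316461102 [ 0.2639 -0.5701  0.3722] [-0.2607 -0.0857 -0.9616]
{'time_s': 0.15, 'joint_positions': array([ 1.1818,  0.4117, -0.0127,  1.5969,  0.0056,  1.1343, -0.0822]), 'joint_vel': array([ 0.0023, -0.0017, -0.001 , -0.0022, -0.0007,  0.0016,  0.0016]), 'joint_efforts': array([  0.002 , -60.1036,   0.683 , -29.9645,   0.0139,   0.0079,
        -0.    ]), 'ee_pos': array([ 0.1969, -0.5928,  0.3032]), 'tool_rot': array([ 2.0482,  0.3327, -2.0489]), 'ft_force': array([-1.3274, -0.9456, -0.2507]), 'wrist_torque': array([0.0047, 0.0309, 0.0418]), 'opening': 0.9964395693033988}
[[-0.0005  0.3153 -0.949 ]
 [ 0.0012 -0.949  -0.3153]
 [-1.     -0.0013  0.0001]]
```

View pics/scene0.png

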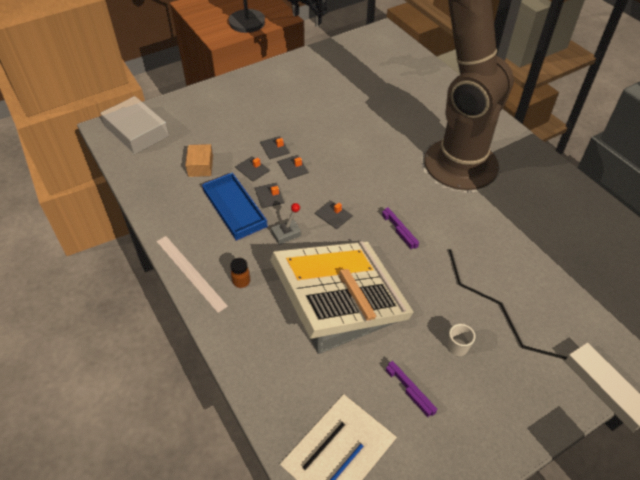

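View pics/side0.png

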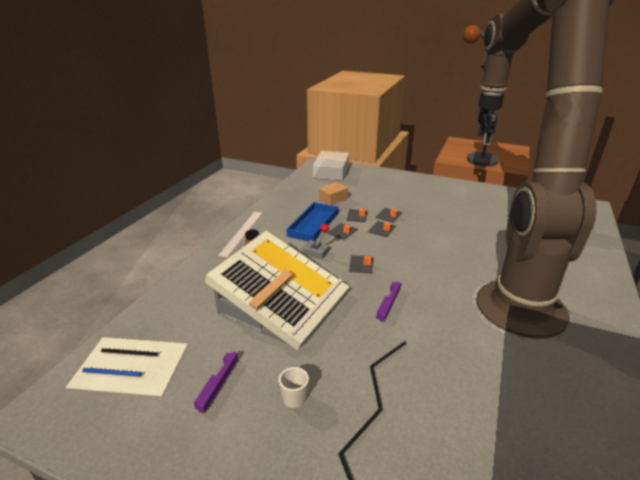

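Run:
```python
import cv2
a=cv2.imread('pics/scene0.png')
cv2.imwrite('pics/c1.png',cv2.resize(a[125:255,180:380],None,fx=4,fy=4,interpolation=cv2.INTER_CUBIC))
cv2.imwrite('pics/c2.png',cv2.resize(a[235:360,255:425],None,fx=4.7,fy=4.7,interpolation=cv2.INTER_CUBIC))
```

```text
(no output)
```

View pics/c1.png

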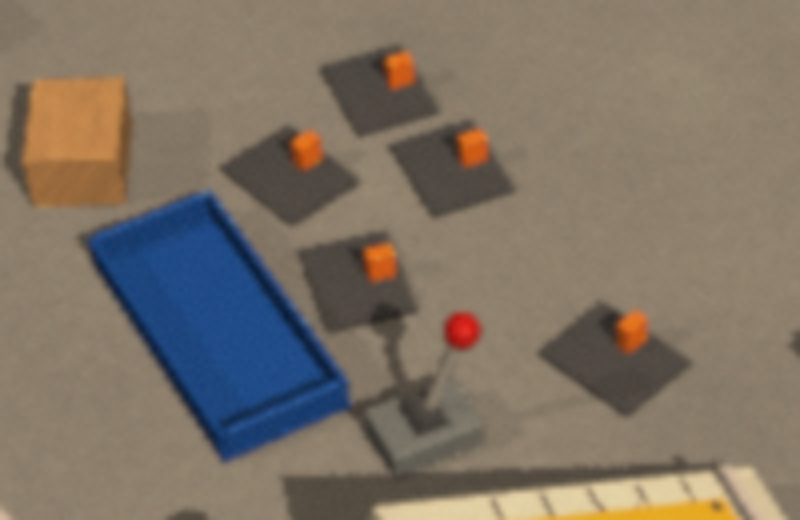

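View pics/c2.png

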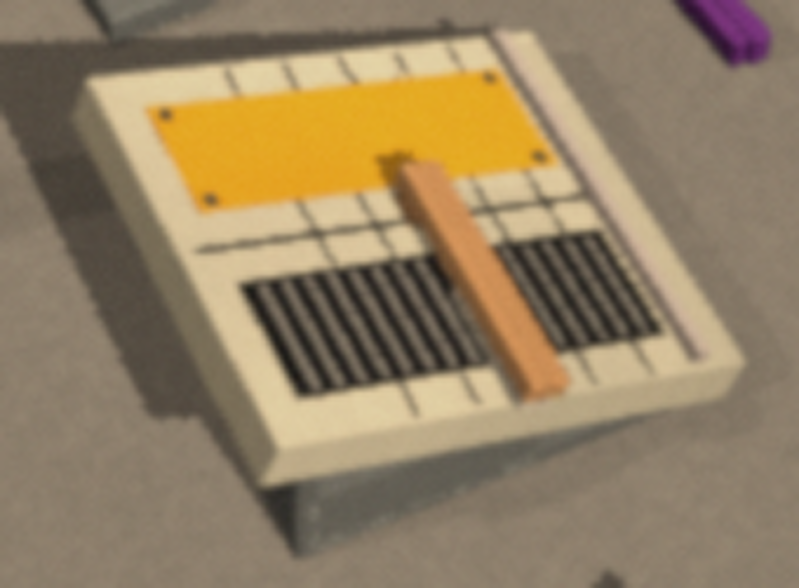

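```bash
cat > fit.py <<'E'
from h import *
from scipy.optimize import least_squares
np.set_printoptions(precision=4,suppress=True)
d=load('scene0.npz')
S={'A':[(320,70),(398,45),(440,107),(362,137),(400,70)],'B':[(220,168),(290,125),(360,180),(293,225),(307,150)],
'C':[(390,148),(468,122),(516,187),(433,217),(472,147)],'D':[(300,250),(385,232),(417,308),(332,332),(380,262)],
'E':[(538,352),(602,300),(692,362),(628,415),(632,332)]}
mod=np.array([(.034,.042,.005),(.034,-.042,.005),(-.034,-.042,.005),(-.034,.042,.005)])
def tf(p,M): c,s=np.cos(p[2]),np.sin(p[2]); return np.c_[p[0]+c*M[:,0]-s*M[:,1],p[1]+s*M[:,0]+c*M[:,1],M[:,2]]
if __name__=='__main__':
  for k,v in S.items():
    uv=np.array(v)/4.+[180,125]; best=None
    for sh in range(4):
      for fl in (1,-1):
        M=np.vstack([np.roll(mod[::fl],sh,0),[(-.018,0,.018)]])
        p0=onplane(d,*uv[:4].mean(0),.005)
        f=lambda p:(np.array([proj(d,q) for q in tf(p,M)])-uv).ravel()
        for a in (0,1.57,3.14,-1.57):
          r=least_squares(f,[p0[0],p0[1],a])
          if best is None or r.cost<best.cost: best=r
    print(k,best.x[:2],np.degrees(best.x[2])%360,best.cost)
  o=np.array([255,235])
  c=np.array([(535,33),(745,362),(275,450),(88,80)])/4.7+o
  def g(p):
    x,y,a,s0=p; u=np.array([np.cos(a),np.sin(a)]);l=np.array([-u[1],u[0]]);out=[]
    for s,w in((s0,-.122),(s0,.122),(s0+.285,.122),(s0+.285,-.122)):
      out.append(proj(d,np.r_[np.array([x,y])+u*s*np.cos(np.radians(20))+l*w,.035+s*np.sin(np.radians(20))]))
    return (np.array(out)-c).ravel()
  r=least_squares(g,[.5,.1,.3,-.02]); print('roof',r.x,np.degrees(r.x[2]),r.cost)
  for n,(u,v,z) in {'brushA':(425,165,.09),'brushB':(548,385,.09)}.items(): print(n,onplane(d,u/4.7+255,v/4.7+235,z))
  for n,(u,v,z) in {'ball':(462,330,.09),'t1':(90,240,.03),'t2':(208,193,.03),'t3':(348,382,.03),'t4':(222,440,.03),'base1':(365,410,.02),'base2':(482,430,.02)}.items(): print(n,onplane(d,u/4+180,v/4+125,z))
  for n,(u,v,z) in {'jar':(240,265,.075),'beaker':(462,335,.06),'carton':(200,155,.05)}.items(): print(n,onplane(d,u,v,z))
  ds=load('side0.npz'); o1,r1=ray(d,462/4+180,330/4+125); o2,r2=ray(ds,324,228)
  A=np.c_[r1,-r2]; t=np.linalg.lstsq(A,o2-o1,rcond=None)[0]; print('ball tri',o1+r1*t[0],o2+r2*t[1])
E
python3 fit.py
```

```text
A [ 0.4529 -0.36  ] 355.0655404614196 0.29450365456013955
B [ 0.5573 -0.3116] 12.756338156274868 0.11711485430236139
C [ 0.449  -0.2539] 355.0932588279967 0.3188375521861427
D [ 0.5664 -0.1871] 347.8397005189804 0.8403816940506044
E [ 0.4462 -0.0256] 15.709454587163558 0.40540061264717975
roof [ 0.4664  0.2436 -0.1285 -0.0197] -7.360136074126806 0.6181545717741926
brushA [0.5629 0.2082 0.09  ]
brushB [0.5848 0.3529 0.09  ]
ball [ 0.5634 -0.0366  0.09  ]
t1 [ 0.7244 -0.3021  0.03  ]
t2 [ 0.6293 -0.3014  0.03  ]
t3 [ 0.6291 -0.0835  0.03  ]
t4 [ 0.727  -0.0819  0.03  ]
base1 [ 0.6277 -0.0628  0.02  ]
base2 [ 0.5677 -0.0052  0.02  ]
jar [0.7742 0.0481 0.075 ]
beaker [0.4202 0.4888 0.06  ]
carton [ 0.684  -0.4019  0.05  ]
ball tri [ 0.5684 -0.0274  0.1015] [ 0.5692 -0.0263  0.1003]
```

```bash
cat >> h.py <<'E'
def state():
    o=arm.get_obs(); M=R.from_rotvec(o['tool_rot']).as_matrix()
    return np.array(o['ee_pos']),np.arctan2(M[1,1],M[0,1]),M,o
def plan(*wps,vmax=.06,wmax=10.5):
    """waypoints (x,y,z,jaw yaw deg): prints rows in tool axes"""
    p,a,M,o=state(); print('t',round(o['time_s'],2),'at',p.round(4),'yaw',round(np.degrees(a),2),'F',np.round(o['ft_force'],1),'op',round(o['opening'],3),'xaxis',M[:,0].round(3)); rows=[]
    for w in wps:
        q=np.array(w[:3]); b=np.radians(w[3]); da=(b-a+np.pi)%(2*np.pi)-np.pi
        n=max(1,int(np.ceil(max(np.linalg.norm(q-p)/vmax,abs(np.degrees(da))/wmax))))
        for i in range(n):
            y=np.array([np.cos(a),np.sin(a),0]); x=np.array([0,0,-1.]); z=np.cross(x,y); s=(q-p)/(n-i)
            rows.append([round(float(s@x),4),round(float(s@y),4),round(float(s@z),4),round(-np.degrees(da)/n,1)])
            p=p+s; a=a+da/n
    for i in range(0,len(rows),10): print(rows[i:i+10])
E
python3 - <<'E'
from h import *
print(arm.tcp_to_tips)
plan((.48,-.12,.30,-30),(.56,.24,.30,-7.4))
E
```

```text
0.0726
t 0.15 at [ 0.1969 -0.5928  0.3032] yaw -71.62 F [-1.3 -0.9 -0.3] op 0.996 xaxis [-0.001  0.001 -1.   ]
[[0.0003, -0.0359, -0.0418, np.float64(-4.2)], [0.0003, -0.0328, -0.0443, np.float64(-4.2)], [0.0003, -0.0295, -0.0465, np.float64(-4.2)], [0.0003, -0.0261, -0.0486, np.float64(-4.2)], [0.0003, -0.0225, -0.0503, np.float64(-4.2)], [0.0003, -0.0188, -0.0518, np.float64(-4.2)], [0.0003, -0.015, -0.053, np.float64(-4.2)], [0.0003, -0.0111, -0.054, np.float64(-4.2)], [0.0003, -0.0071, -0.0546, np.float64(-4.2)], [0.0003, -0.0031, -0.055, np.float64(-4.2)]]
[[0.0, -0.0158, -0.0503, np.float64(-3.2)], [0.0, -0.013, -0.0511, np.float64(-3.2)], [0.0, -0.0101, -0.0517, np.float64(-3.2)], [0.0, -0.0071, -0.0522, np.float64(-3.2)], [0.0, -0.0042, -0.0525, np.float64(-3.2)], [0.0, -0.0012, -0.0527, np.float64(-3.2)], [0.0, 0.0017, -0.0527, np.float64(-3.2)]]
```

Request:
servo_tool(
  increments=[
    [0,-0.036,-0.042,-4.2],
    [0,-0.033,-0.044,-4.2],
    [0,-0.03,-0.047,-4.2],
    [0,-0.026,-0.049,-4.2],
    [0,-0.023,-0.05,-4.2],
    [0,-0.019,-0.052,-4.2],
    [0,-0.015,-0.053,-4.2],
    [0,-0.011,-0.054,-4.2],
    [0,-0.007,-0.055,-4.2],
    [0,-0.003,-0.055,-4.2],
  ],
  claw=0.05,
)

```text
time_s: 1.4
ee_pos: [0.4799, -0.1043, 0.3014]
tool_rot: [1.568, 0.929, -1.571]
ft_force: [0.7, -0.7, -0.3]
opening: 0.585
```

Request:
servo_tool(
  increments=[
    [0,-0.016,-0.05,-3.2],
    [0,-0.013,-0.051,-3.2],
    [0,-0.01,-0.052,-3.2],
    [0,-0.007,-0.052,-3.2],
    [0,-0.004,-0.053,-3.2],
    [0,-0.001,-0.053,-3.2],
    [0,0.002,-0.053,-3.2],
  ],
)

```text
time_s: 2.28
ee_pos: [0.5538, 0.269, 0.3003]
tool_rot: [1.282, 1.16, -1.285]
ft_force: [0.8, -0.0, 0.4]
opening: 0.585
```

Run:
```python
from h import *
d=snap('wrist','w1.png'); save(d,'w1.npz')
plan((.57,.28,.25,-7.4))
```

```text
t 2.33 at [0.5526 0.2772 0.3003] yaw -5.24 F [-0.7  5.8  1.6] op 0.587 xaxis [-0.002  0.005 -1.   ]
[[0.0503, 0.017, -0.0044, np.float64(2.2)]]
```

View pics/w1.png

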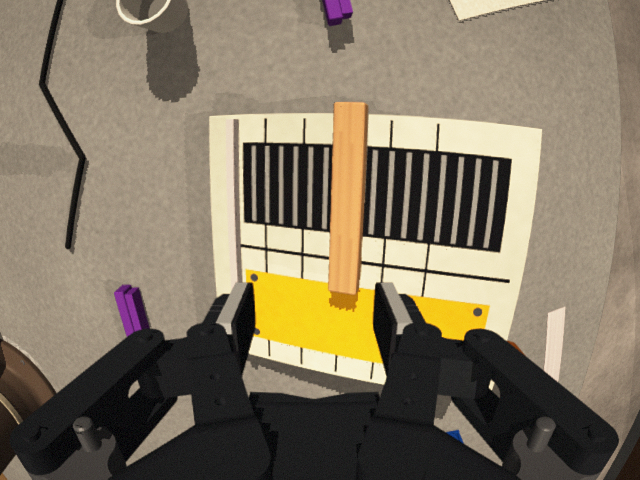

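```bash
cat > roof.py <<'E'
from h import *
from scipy.optimize import least_squares
np.set_printoptions(precision=4,suppress=True)
C,S=np.cos(np.radians(20)),np.sin(np.radians(20))
def loc(d,p,u,v,fish=True,off=0):
    o,r=ray(d,u,v,fish); ca,sa=np.cos(p[2]),np.sin(p[2])
    ex=np.array([ca*C,sa*C,S]); ey=np.array([-sa,ca,0]); n=np.cross(ex,ey); o0=np.array([p[0],p[1],.035])+n*off
    t=((o0-o)@n)/(r@n); q=o+r*t-o0; return q@ex,q@ey
def world(p,s,w,h=0):
    ca,sa=np.cos(p[2]),np.sin(p[2]); ex=np.array([ca*C,sa*C,S]); ey=np.array([-sa,ca,0])
    return np.array([p[0],p[1],.035])+ex*s+ey*w+np.cross(ex,ey)*h
E
python3 - <<'E'
from roof import *
d=load('w1.npz')
L=[(.036,265,125),(.036,266,262),(.072,304,125),(.072,303,270),(.144,392,128),(.144,384,270),(.18,437,130),(.18,427,290)]
def f(p):
    r=[loc(d,p,u,v)[0]-s for s,u,v in L]
    for a,b in (((243,143),(243,222)),((511,157),(501,251))): r.append((loc(d,p,*a)[1]+loc(d,p,*b)[1])/2)
    return np.array(r)
r=least_squares(f,[.474,.303,-.128]); p=r.x
print(p,np.degrees(p[2]),r.fun*1e3)
np.save('roof.npy',p)
for u,v in ((210,116),(541,128),(237,120),(230,260),(243,143),(243,222),(511,157),(501,251),(243,246),(507,281)): print((u,v),np.array(loc(d,p,u,v))*1e3)
b=[np.array(loc(d,p,u,v,off=.024))*1e3 for u,v in ((336,102),(367,103),(357,293),(330,291))]; print(b)
m=np.mean(b,0)/1e3; print('brush centre slope',m,'top world',world(p,*m,.024),'base',world(p,*m,0))
E
```

```text
[ 0.4809  0.3004 -0.1127] -6.4559178230883445 [-0.0351 -1.2812  0.0303 -0.2342  0.4531  0.1935 -0.862   1.9804  0.2576
 -0.2576]
(210, 116) [-22.1848  62.6174]
(541, 128) [259.852   60.9626]
(237, 120) [ 7.6504 57.5301]
(230, 260) [ -5.2766 -76.025 ]
(243, 143) [13.7519 36.6563]
(243, 222) [ 11.6743 -36.1411]
(511, 157) [237.3694  36.5037]
(501, 251) [238.1365 -37.0188]
(243, 246) [ 10.5377 -59.6532]
(507, 281) [247.5521 -61.4704]
[array([106.4084,  68.8857]), array([129.4858,  68.3104]), array([127.5231, -77.6807]), array([104.9485, -79.5338])]
brush centre slope [ 0.1171 -0.005 ] top world [0.5815 0.284  0.0976] base [0.5896 0.2831 0.075 ]
```

Request:
servo_tool(
  increments=[
    [0.02,0.017,0.0,2.2],
    [0,0,0,0],
    [0,0,0,0],
  ],
)

```text
time_s: 2.7
ee_pos: [0.5685, 0.2787, 0.2793]
tool_rot: [1.303, 1.155, -1.302]
ft_force: [-0.2, 0.7, -0.6]
opening: 0.581
```

```bash
cat >> roof.py <<'E'
def sample(d,p,s,w,fish,h=0):
    uv=np.array([proj(d,world(p,a,b,h),fish) for a,b in zip(s,w)],np.float32)
    g=cv2.cvtColor(d['pixels'].astype(np.uint8),cv2.COLOR_RGB2GRAY).astype(np.float32)
    return cv2.remap(g,uv[:,0][None],uv[:,1][None],cv2.INTER_LINEAR)[0]
def ticks(d,p,fish,lines=(.036,.072,.144,.18)):
    out=[]
    for w in (.050,-.048):
        row=[]
        for l in lines:
            s=l+np.arange(-.010,.0101,.0005); v=np.mean([sample(d,p,s,np.full(len(s),w+e),fish) for e in (-.003,0,.003)],0)
            dk=np.clip(np.median(v)-v-8,0,None); row.append(((s*dk).sum()/dk.sum()-l)*1e3 if dk.sum()>20 else np.nan)
        out.append(np.round(row,1))
    # bay edges: dark grille in w
    e=[]
    for s0 in (.055,.16,.2):
        w=np.arange(-.052,.0521,.0005); v=np.min([sample(d,p,np.full(len(w),s0+k),w,fish) for k in np.arange(0,.018,.001)],0)
        t=(v.max()+v.min())/2; i=np.where(v<t)[0]; e.append((w[i[0]]*1e3,w[i[-1]]*1e3))
    return out,np.round(e,1)
E
python3 - <<'E'
from roof import *
p=np.load('roof.npy')
d=snap('wrist','w2.png'); save(d,'w2.npz')
plan()
for n,fi in (('w1',1),('w2',1),('scene0',0),('side0',0)): print(n,*ticks(load(n+'.npz'),p,fi))
E
```

```text
t 2.75 at [0.5685 0.2783 0.2792] yaw -7.21 F [-0.2 -0.3  0.2] op 0.58 xaxis [-0.004  0.006 -1.   ]
w1 [array([ 0. , -0.1, -0.3, -0.4]), array([-1.1, -1.1, -1.3, -1.3])] [[-37.   37.5]
 [-37.5  36. ]
 [-37.5  35.5]]
w2 [array([ 0.1, -0.1, -0.3, -0.4]), array([-1. , -1.2, -1.2, -1.3])] [[-44.5  48.5]
 [-37.5  36. ]
 [-37.5  36. ]]
scene0 [array([-4.2, -3.9, -3.8, -3.4]), array([-5.5, -5.6, -5.4, -5.1])] [[-41.5  33. ]
 [-41.   32. ]
 [-42.   31.5]]
side0 [array([ 0.4,  0.4, -0.3,  0. ]), array([-0.4, -0.3, -0.8, -0.7])] [[-39.   34. ]
 [-41.5  32. ]
 [-40.5  32. ]]
```

Run:
```python
from roof import *
p=np.load('roof.npy'); ca,sa=np.cos(p[2]),np.sin(p[2])
p=np.array([p[0]-.0012*ca+.0015*sa*-1*-1, p[1]-.0012*sa-.0015*ca, np.radians(-7.1)]); np.save('roof2.npy',p); print(p)
plan((.583,.282,.158,-7.1),vmax=.045)
```

```text
[ 0.4795  0.2991 -0.1239]
t 2.75 at [0.5685 0.2783 0.2792] yaw -7.21 F [-0.2 -0.3  0.2] op 0.58 xaxis [-0.004  0.006 -1.   ]
[[0.0404, 0.0046, -0.0018, np.float64(-0.0)], [0.0404, 0.0046, -0.0018, np.float64(-0.0)], [0.0404, 0.0046, -0.0018, np.float64(-0.0)]]
```

Request:
servo_tool(
  increments=[
    [0.04,0.005,-0.002,0],
    [0.04,0.005,-0.002,0],
    [0.03,0.004,-0.001,0],
    [0,0,0,0],
  ],
)

```text
time_s: 3.25
ee_pos: [0.584, 0.2801, 0.1713]
tool_rot: [1.309, 1.15, -1.299]
ft_force: [-1.3, 0.0, -0.0]
opening: 0.586
```

Run:
```python
from roof import *
plan((.583,.282,.158,-7.1),vmax=.045)
```

```text
t 3.25 at [0.584  0.2801 0.1713] yaw -7.34 F [-1.3  0.  -0. ] op 0.586 xaxis [ 0.002  0.006 -1.   ]
[[0.0133, -0.0013, -0.0018, np.float64(-0.2)]]
```

Request:
servo_tool(
  increments=[
    [0.013,-0.001,-0.002,0],
    [0,0,0,0],
  ],
)

```text
time_s: 3.5
ee_pos: [0.584, 0.2826, 0.1606]
tool_rot: [1.312, 1.148, -1.296]
ft_force: [0.4, 0.6, 0.1]
opening: 0.584
```

Request:
servo_tool(
  increments=[
    [0,0,0,0],
    [0,0,0,0],
    [0,0,0,0],
    [0,0,0,0],
  ],
  claw=0.0,
)

```text
time_s: 4.0
ee_pos: [0.5845, 0.2832, 0.1634]
tool_rot: [1.314, 1.147, -1.293]
ft_force: [1.2, -0.1, -1.2]
opening: 0.275
```

Request:
servo_tool(
  increments=[
    [-0.01,0,0,0],
    [-0.03,0,0,0],
    [-0.04,0,0,0],
  ],
)

```text
time_s: 4.38
ee_pos: [0.5828, 0.2814, 0.2428]
tool_rot: [1.309, 1.149, -1.298]
ft_force: [1.0, 0.6, -0.1]
opening: 0.27
```

Run:
```python
from roof import *
plan((.677,-.192,.25,0))
d=snap('wrist','w3.png')
```

```text
t 4.38 at [0.5828 0.2814 0.2428] yaw -7.34 F [ 1.   0.6 -0.1] op 0.27 xaxis [ 0.003  0.007 -1.   ]
[[-0.0008, 0.0171, 0.0508, np.float64(-0.8)], [-0.0008, 0.0164, 0.0511, np.float64(-0.8)], [-0.0008, 0.0156, 0.0513, np.float64(-0.8)], [-0.0008, 0.0149, 0.0515, np.float64(-0.8)], [-0.0008, 0.0142, 0.0517, np.float64(-0.8)], [-0.0008, 0.0134, 0.0519, np.float64(-0.8)], [-0.0008, 0.0127, 0.0521, np.float64(-0.8)], [-0.0008, 0.012, 0.0523, np.float64(-0.8)], [-0.0008, 0.0112, 0.0525, np.float64(-0.8)]]
```

View pics/w3.png

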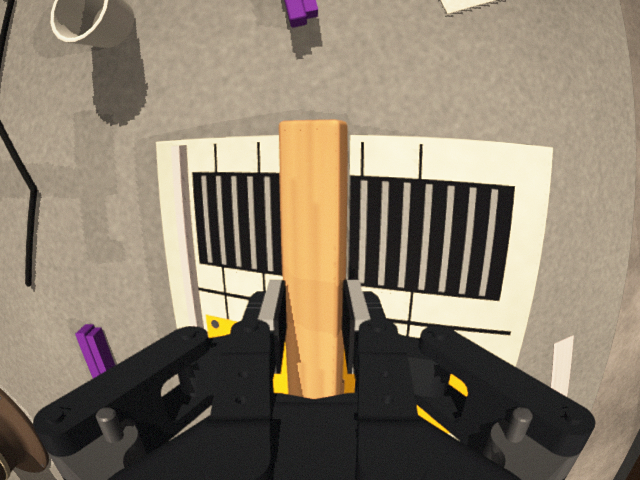

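Request:
servo_tool(
  increments=[
    [-0.01,0.017,0.051,-0.8],
    [-0.001,0.016,0.051,-0.8],
    [-0.001,0.016,0.051,-0.8],
    [-0.001,0.015,0.051,-0.8],
    [-0.001,0.014,0.052,-0.8],
    [-0.001,0.013,0.052,-0.8],
    [-0.001,0.013,0.052,-0.8],
    [-0.001,0.012,0.052,-0.8],
    [-0.001,0.011,0.052,-0.8],
    [0,0,0,0],
  ],
)

```text
time_s: 5.68
ee_pos: [0.6837, -0.2029, 0.2715]
tool_rot: [1.225, 1.204, -1.184]
ft_force: [0.2, 0.4, -1.3]
opening: 0.271
```

Run:
```python
from roof import *
plan((.677,-.192,.105,0))
d=snap('wrist','w4.png')
```

```text
t 5.67 at [ 0.6837 -0.2029  0.2715] yaw 0.25 F [ 0.2  0.4 -1.3] op 0.271 xaxis [ 0.022  0.012 -1.   ]
[[0.0555, -0.0022, -0.0036, np.float64(0.1)], [0.0555, -0.0022, -0.0036, np.float64(0.1)], [0.0555, -0.0022, -0.0036, np.float64(0.1)]]
```

View pics/w4.png

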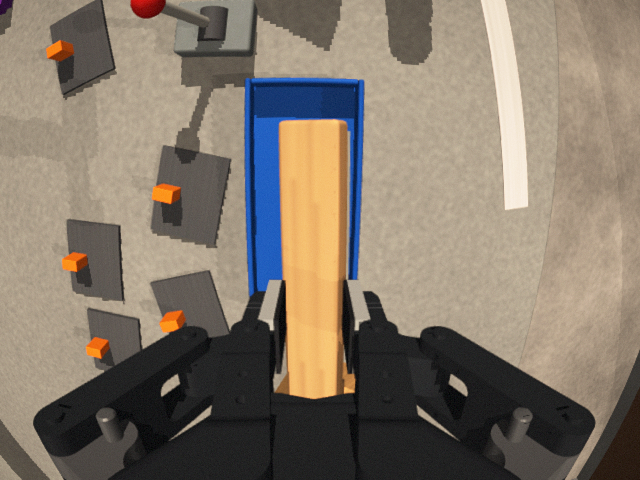

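```bash
python3 - <<'E'
s=open('h.py').read()
s=s.replace("p,a,M,o=state(); print","p,a,M,o=state(); M0=M; a0=a; print")
s=s.replace("y=np.array([np.cos(a),np.sin(a),0]); x=np.array([0,0,-1.]); z=np.cross(x,y);","x,y,z=(R.from_rotvec([0,0,a-a0]).as_matrix()@M0).T;")
s=s.replace("round(-np.degrees(da)/n,1)","float(round(-np.degrees(da)/n,1))")
open('h.py','w').write(s)
E
python3 -c "
from roof import *
plan((.677,-.192,.097,0))"
```

```text
t 5.72 at [ 0.6838 -0.1993  0.2718] yaw 0.44 F [-0.3  1.9 -0.8] op 0.271 xaxis [ 0.022  0.014 -1.   ]
[[0.0582, -0.0036, -0.0016, 0.1], [0.0582, -0.0036, -0.0016, 0.1], [0.0582, -0.0036, -0.0016, 0.1]]
```

Request:
servo_tool(
  increments=[
    [0.05,-0.004,-0.002,0],
    [0.05,-0.004,-0.002,0],
    [0.04,-0.003,-0.002,0],
    [0.02,0,0,0],
    [0,0,0,0],
  ],
)

```text
time_s: 6.35
ee_pos: [0.6789, -0.1833, 0.1122]
tool_rot: [1.225, 1.207, -1.169]
ft_force: [-0.0, 0.0, -0.4]
opening: 0.28
```

```bash
python3 -c "
from roof import *
plan((.677,-.192,.097,0))"
```

```text
t 6.35 at [ 0.6789 -0.1833  0.1122] yaw 0.8 F [-0.   0.  -0.4] op 0.28 xaxis [ 0.029  0.018 -0.999]
[[0.015, -0.0024, 0.009, 0.8]]
```

Request:
servo_tool(
  increments=[
    [0.012,-0.002,0.007,0.8],
    [0.003,0,0.002,0],
    [0,0,0,0],
  ],
)

```text
time_s: 6.72
ee_pos: [0.6797, -0.193, 0.1003]
tool_rot: [1.238, 1.195, -1.176]
ft_force: [-0.6, -0.3, -0.1]
opening: 0.274
```

```bash
python3 -c "
from roof import *
plan((.677,-.192,.09,0))
d=snap('wrist','w5.png');d=snap('side','s5.png')
a=cv2.imread('pics/w5.png');b=cv2.imread('pics/s5.png')[170:290,250:450]
cv2.imwrite('pics/j5.png',np.hstack([cv2.resize(a,(480,360)),cv2.resize(b,(320,192)) if 0 else cv2.copyMakeBorder(cv2.resize(b,(320,192)),0,168,0,0,cv2.BORDER_CONSTANT)]))"
```

```text
t 6.72 at [ 0.6797 -0.193   0.1003] yaw -0.07 F [-0.6 -0.3 -0.1] op 0.274 xaxis [ 0.035  0.016 -0.999]
[[0.0102, -0.003, -0.0008, -0.1]]
```

View pics/j5.png

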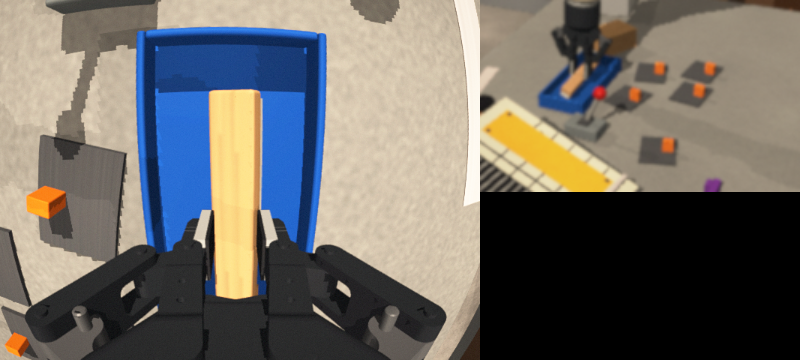

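Request:
servo_tool(
  increments=[
    [0.005,-0.002,0,0],
    [0.004,0,0,0],
    [0,0,0,0],
  ],
)

```text
time_s: 7.2
ee_pos: [0.6785, -0.1927, 0.0959]
tool_rot: [1.238, 1.192, -1.176]
ft_force: [-0.6, 0.9, -0.8]
opening: 0.27
```

Request:
servo_tool(
  increments=[
    [0.003,0,0,0],
    [0.003,0,0,0],
    [0,0,0,0],
  ],
)

```text
time_s: 7.58
ee_pos: [0.6792, -0.1926, 0.0957]
tool_rot: [1.237, 1.188, -1.176]
ft_force: [-0.2, 1.1, -0.9]
opening: 0.282
```

Request:
servo_tool(
  increments=[
    [0.008,0,0,0],
    [0,0,0,0],
  ],
)

```text
time_s: 7.82
ee_pos: [0.6836, -0.1925, 0.0918]
tool_rot: [1.241, 1.179, -1.168]
ft_force: [0.0, -0.6, -1.5]
opening: 0.265
```

Request:
servo_tool(
  increments=[
    [0,0,0,0],
    [0,0,0,0],
    [0,0,0,0],
  ],
  claw=0.055,
)

```text
time_s: 8.2
ee_pos: [0.683, -0.1924, 0.0902]
tool_rot: [1.24, 1.181, -1.169]
ft_force: [-0.2, -0.2, 2.9]
opening: 0.645
```

Request:
servo_tool(
  increments=[
    [-0.02,0,0,0],
    [-0.04,0,0,0],
    [-0.05,0,0,0],
    [-0.03,0,0,0],
    [0,0,0,0],
  ],
)

```text
time_s: 8.82
ee_pos: [0.6757, -0.1935, 0.2384]
tool_rot: [1.24, 1.181, -1.168]
ft_force: [0.2, 0.2, -0.6]
opening: 0.642
```

```bash
python3 -c "
from roof import *
np.set_printoptions(precision=4,suppress=True)
plan((.449,-.25,.25,-90))
d=snap('wrist','w6.png');save(d,'w6.npz');print(arm.get_obs()['joint_positions'])
a=d['pixels'].astype(int);"
```

```text
t 8.82 at [ 0.6757 -0.1935  0.2384] yaw -0.04 F [ 0.2  0.2 -0.6] op 0.642 xaxis [ 0.048  0.011 -0.999]
[[-0.0026, -0.0251, 0.0063, 10.0], [-0.0026, -0.0236, 0.0105, 10.0], [-0.0025, -0.0214, 0.0145, 10.0], [-0.0024, -0.0186, 0.018, 10.0], [-0.0023, -0.0152, 0.021, 10.0], [-0.0021, -0.0113, 0.0233, 10.0], [-0.0019, -0.0071, 0.0249, 10.0], [-0.0017, -0.0027, 0.0258, 10.0], [-0.0015, 0.0019, 0.0259, 10.0]]
[ 0.5808  0.6485 -0.5739  1.4612  0.359   1.0935 -0.0507]
```

Request:
servo_tool(
  increments=[
    [-0.005,-0.027,0.006,10.4],
    [-0.005,-0.026,0.01,10.4],
    [-0.005,-0.023,0.015,10.4],
    [-0.005,-0.02,0.019,10.4],
    [-0.005,-0.016,0.022,10.4],
    [-0.003,-0.012,0.024,10.4],
    [-0.003,-0.007,0.026,10.4],
    [-0.003,-0.002,0.026,10.4],
    [-0.003,0.003,0.026,10],
    [0,0,0,0],
  ],
)

```text
time_s: 10.12
ee_pos: [0.4202, -0.2397, 0.2535]
tool_rot: [-2.184, 0.094, 2.125]
ft_force: [0.7, -0.2, -0.4]
opening: 0.64
```

```bash
cat > slats.py <<'E'
from roof import *
from scipy.optimize import minimize
from fit import tf
S0={'A':(.4529,-.36,355.07),'B':(.5573,-.3116,12.76),'C':(.449,-.2539,355.09),'D':(.5664,-.1871,347.84),'E':(.4462,-.0256,15.7)}
def edges(sc):  # sample points around the border, scale offset in m
    a,b=.034+sc,.042+sc; t=np.linspace(-.85,.85,25)
    return np.vstack([np.c_[t*a,0*t+b],np.c_[t*a,0*t-b],np.c_[0*t+a,t*b],np.c_[0*t-a,t*b]])
def fitslat(d,p0,fish=True):
    g=cv2.GaussianBlur(cv2.cvtColor(d['pixels'].astype(np.uint8),cv2.COLOR_RGB2GRAY),(3,3),0).astype(np.float32)
    out,inn=edges(.0025),edges(-.0025)
    def smp(p,M):
        uv=np.array([proj(d,q,fish) for q in tf(p,np.c_[M,np.full(len(M),.005)])],np.float32)
        return cv2.remap(g,uv[:,0][None],uv[:,1][None],cv2.INTER_LINEAR)[0]
    f=lambda q:-np.mean(np.clip(smp((q[0]/1e3,q[1]/1e3,np.radians(q[2])),out)-smp((q[0]/1e3,q[1]/1e3,np.radians(q[2])),inn),-40,40))
    best=None
    for dx in (-6,0,6):
        for dy in (-6,0,6):
            x0=np.array([p0[0]*1e3+dx,p0[1]*1e3+dy,p0[2]]); r=minimize(f,x0,method='Nelder-Mead',options=dict(initial_simplex=x0+np.array([[0,0,0],[4,0,0],[0,4,0],[0,0,4]])))
            if best is None or r.fun<best.fun: best=r
    x,y,a=best.x; c,s=np.cos(np.radians(a)),np.sin(np.radians(a))
    return np.array([x/1e3,y/1e3,a]),best.fun,np.array([x/1e3-.018*c,y/1e3-.018*s])
E
python3 -c "
from slats import *
plan((.431,-.252,.2,-95))
d=snap('wrist','w7.png');save(d,'w7.npz')
for k in S0:
    uv=proj(d,(*S0[k][:2],.005),True)
    if 0<uv[0]<640 and 0<uv[1]<480: print(k,uv,*fitslat(d,S0[k]))
"
```

```text
t 10.12 at [ 0.4202 -0.2397  0.2535] yaw -96.24 F [ 0.7 -0.2 -0.4] op 0.64 xaxis [ 0.029  0.021 -0.999]
[[0.0535, 0.0123, -0.0107, -1.2]]
A [451.5058 170.8028] [  0.4563  -0.3605 352.5885] -39.32341766357422 [ 0.4385 -0.3581]
B [387.5196  56.4592] [ 0.5613 -0.3125 12.4195] -39.669559478759766 [ 0.5437 -0.3164]
C [334.2259 185.4654] [  0.4507  -0.256  353.5203] -39.087677001953125 [ 0.4328 -0.254 ]
D [242.3664  62.0366] [  0.5684  -0.1887 346.6162] -36.07011795043945 [ 0.5509 -0.1845]
E [104.394  217.7305] [ 0.4515 -0.0281 15.0536] -37.88541030883789 [ 0.4341 -0.0328]
```

Request:
servo_tool(
  increments=[
    [0.05,0.013,-0.01,0],
    [0.05,0,0,0],
    [0.04,0,0,0],
    [0,0,0,0],
  ],
  claw=0.045,
)

```text
time_s: 10.68
ee_pos: [0.4384, -0.2495, 0.1096]
tool_rot: [-2.196, 0.077, 2.127]
ft_force: [-0.2, -0.5, 1.0]
opening: 0.527
```

```bash
python3 -c "
from slats import *
plan((.431,-.255,.083,-96.5))
"
```

```text
t 10.68 at [ 0.4384 -0.2495  0.1096] yaw -95.39 F [-0.2 -0.5  1. ] op 0.527 xaxis [ 0.033  0.022 -0.999]
[[0.0262, 0.0068, 0.0077, 1.1]]
```

Request:
servo_tool(
  increments=[
    [0.012,0.007,0.008,1.1],
    [0.013,0,0,0],
    [0,0,0,0],
  ],
)

```text
time_s: 11.05
ee_pos: [0.432, -0.2563, 0.0852]
tool_rot: [-2.19, 0.098, 2.114]
ft_force: [-0.2, 0.1, 0.5]
opening: 0.526
```

```bash
python3 -c "
from slats import *
plan((.431,-.255,.083,-96.5))
"
```

```text
t 11.05 at [ 0.432  -0.2563  0.0852] yaw -96.46 F [-0.2  0.1  0.5] op 0.526 xaxis [ 0.036  0.02  -0.999]
[[0.0022, -0.0011, 0.0012, 0.0]]
```

Request:
servo_tool(
  increments=[
    [0.004,-0.001,0.001,0],
    [0,0,0,0],
  ],
)

```text
time_s: 11.3
ee_pos: [0.432, -0.2553, 0.0822]
tool_rot: [-2.193, 0.099, 2.113]
ft_force: [0.2, 0.8, 0.3]
opening: 0.527
```

Request:
servo_tool(
  increments=[
    [0,0,0,0],
    [0,0,0,0],
    [0,0,0,0],
    [0,0,0,0],
  ],
  claw=0.0,
)

```text
time_s: 11.8
ee_pos: [0.4325, -0.2555, 0.0834]
tool_rot: [-2.195, 0.1, 2.112]
ft_force: [-0.3, -0.2, -0.6]
opening: 0.123
```

Request:
servo_tool(
  increments=[
    [-0.02,0,0,0],
    [-0.05,0,0,0],
    [-0.06,0,0,0],
    [-0.05,0,0,0],
    [0,0,0,0],
  ],
)

```text
time_s: 12.42
ee_pos: [0.4248, -0.2584, 0.2672]
tool_rot: [-2.192, 0.097, 2.114]
ft_force: [-0.8, -0.0, -1.6]
opening: 0.127
```

```bash
python3 -c "
from slats import *
plan((.50,.05,.28,-97),(.47,.30,.28,-97.1))
"
```

```text
t 12.43 at [ 0.4248 -0.2584  0.2672] yaw -96.4 F [-0.8 -0.  -1.6] op 0.127 xaxis [ 0.037  0.02  -0.999]
[[-0.0006, -0.0525, -0.0068, 0.1], [-0.0006, -0.0525, -0.0067, 0.1], [-0.0006, -0.0525, -0.0066, 0.1], [-0.0006, -0.0525, -0.0065, 0.1], [-0.0006, -0.0526, -0.0064, 0.1], [-0.0007, -0.0526, -0.0063, 0.1], [0.0007, -0.0489, 0.0121, 0.0], [0.0007, -0.0489, 0.0121, 0.0], [0.0007, -0.0489, 0.0121, 0.0], [0.0007, -0.0489, 0.0121, 0.0]]
[[0.0007, -0.0489, 0.0122, 0.0]]
```

Request:
servo_tool(
  increments=[
    [-0.002,-0.0525,-0.007,0.1],
    [-0.002,-0.0525,-0.007,0.1],
    [-0.002,-0.0525,-0.007,0.1],
    [-0.001,-0.0525,-0.007,0.1],
    [-0.001,-0.0525,-0.006,0.1],
    [-0.001,-0.0525,-0.006,0.1],
    [0.001,-0.049,0.012,0],
    [0.001,-0.049,0.012,0],
    [0.001,-0.049,0.012,0],
    [0.001,-0.049,0.012,0],
  ],
)

```text
time_s: 13.68
ee_pos: [0.4769, 0.2601, 0.272]
tool_rot: [-2.166, 0.122, 2.119]
ft_force: [2.2, -0.5, -0.6]
opening: 0.121
```

Request:
servo_tool(
  increments=[
    [0.001,-0.04,0.012,0],
    [0,0,0,0],
    [0,0,0,0],
  ],
)

```text
time_s: 14.05
ee_pos: [0.4668, 0.3063, 0.267]
tool_rot: [-2.163, 0.115, 2.131]
ft_force: [-0.1, -0.7, -0.8]
opening: 0.122
```

```bash
python3 -c "
from slats import *
d=snap('wrist','w8.png');save(d,'w8.npz')
for f in ('roof','roof2'):
  p=np.load(f+'.npy'); print(ticks(d,p,True,(.036,.072,.108,.144,.18)))
plan(((*(p[:2]+.008*np.array([np.cos(p[2]),np.sin(p[2])])-.0016*np.array([-np.sin(p[2]),np.cos(p[2])])),.165,-97.1)))
"
```

```text
Traceback (most recent call last):
  File "roof.py", line 28, in ticks
    t=(v.max()+v.min())/2; i=np.where(v<t)[0]; e.append((w[i[0]]*1e3,w[i[-1]]*1e3))
                                                           ~^^^
IndexError: index 0 is out of bounds for axis 0 with size 0
```

View pics/w8.png

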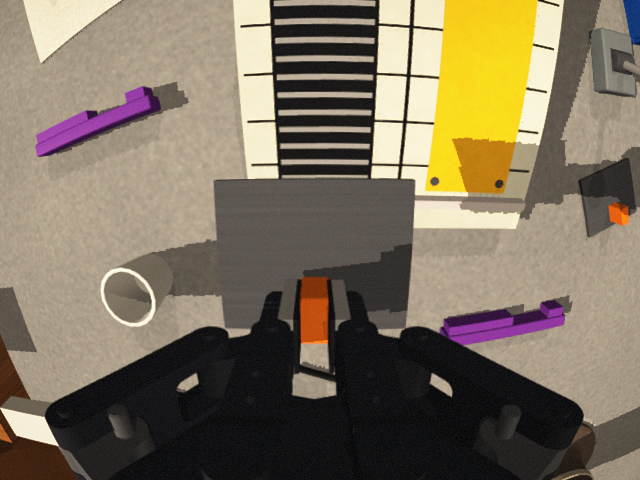

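```bash
sed -i 's/for s0 in (.055,.16,.2):/for s0 in (.06,.1,.13):/; s/i=np.where(v<t)\[0\];/i=np.where(v<t)[0]\n        if len(i)==0: continue\n        /' roof.py; sed -i 's/^         e.append/        e.append/' roof.py; python3 -c "
from slats import *
d=load('w8.npz')
for f in ('roof','roof2'):
  p=np.load(f+'.npy'); print(*ticks(d,p,True,(.036,.072,.108,.144)))
u=np.array([np.cos(p[2]),np.sin(p[2])])
plan((*(p[:2]+.008*u-.0016*np.array([-u[1],u[0]])),.165,-97.1))
"
```

```text
[array([-0.1, -0.2, -0.3, -0.4]), array([-1.1, -1.1, -1.2, -1.3])] [[-52.   52. ]
 [-37.   36.5]
 [-52.   36. ]]
[array([0.6, 0.4, 0.3, 0.1]), array([0.8, 0.7, 0.5, 0.4])] [[-52.   39. ]
 [-34.   39. ]
 [-34.   49.5]]
t 14.1 at [0.4667 0.3064 0.2671] yaw -97.23 F [ 0.2  1.1 -1.3] op 0.127 xaxis [ 0.016  0.018 -1.   ]
[[0.0511, 0.0046, -0.0101, -0.1], [0.0511, 0.0046, -0.0101, -0.1]]
```

```bash
python3 -c "
from slats import *
p=np.load('roof2.npy'); u=np.array([np.cos(p[2]),np.sin(p[2])]);l=np.array([-u[1],u[0]])
p[:2]+=.0005*u+.0025*l; np.save('roof3.npy',p); d=load('w8.npz'); print(p,*ticks(d,p,True,(.036,.072,.108,.144)))
plan((*(p[:2]+.0094*u-.0013*l),.155,-97.1))
"
```

```text
[ 0.4803  0.3015 -0.1239] [array([ 0. , -0.1, -0.2, -0.3]), array([ 0.2,  0.2, -0. , -0.1])] [[-52.   52. ]
 [-48.5  37. ]
 [-50.5  37. ]]
t 14.1 at [0.4667 0.3064 0.2671] yaw -97.23 F [ 0.2  1.1 -1.3] op 0.127 xaxis [ 0.016  0.018 -1.   ]
[[0.0561, 0.0033, -0.011, -0.1], [0.0561, 0.0033, -0.011, -0.1]]
```

Request:
servo_tool(
  increments=[
    [0.05,0.003,-0.011,0],
    [0.05,0.003,-0.011,0],
    [0.005,0,0,0],
    [0,0,0,0],
  ],
)

```text
time_s: 14.6
ee_pos: [0.4922, 0.2955, 0.1614]
tool_rot: [-2.162, 0.122, 2.125]
ft_force: [0.5, 0.4, -0.6]
opening: 0.122
```

```bash
cat > tgt.py <<'E'
import sys
from slats import *
# usage: tgt.py line dz [piv_x piv_y] ; pivot rel. to TCP computed from tilt + grip offset e (m, along slat x) 
n=int(sys.argv[1]); z=float(sys.argv[2]); e=float(sys.argv[3])
p=np.load('roof3.npy'); u=np.array([np.cos(p[2]),np.sin(p[2])]);l=np.array([-u[1],u[0]])
tp,a,M,o=state(); t=M[:2,0]*.064; pv=np.array([t@u+e,t@l])   # pivot rel TCP in (u,l)
s=.036*(n-1); U=s*C+.0093; zf=.1305+s*S
q=p[:2]+u*(U-pv[0])+l*(0-pv[1]); print('final TCP',q,zf,'err u,l now (mm)',((tp[:2]-q)@u*1e3).round(1),((tp[:2]-q)@l*1e3).round(1)); plan((*q,zf+z,-97.1))
E
python3 tgt.py 1 0.013 -0.001
```

```text
final TCP [0.4894 0.2991] 0.1305 err u,l now (mm) 3.3 -3.2
t 14.6 at [0.4922 0.2955 0.1614] yaw -97.59 F [ 0.5  0.4 -0.6] op 0.122 xaxis [ 0.019  0.018 -1.   ]
[[0.0179, -0.0028, 0.0036, -0.5]]
```

Request:
servo_tool(
  increments=[
    [0.01,-0.003,0.004,-0.5],
    [0.007,-0.001,0,0],
    [0,0,0,0],
  ],
)

```text
time_s: 14.98
ee_pos: [0.4897, 0.3018, 0.1473]
tool_rot: [-2.171, 0.108, 2.123]
ft_force: [-0.0, 0.3, -1.1]
opening: 0.124
```

```bash
python3 tgt.py 1 0 -0.001
```

```text
final TCP [0.489  0.2989] 0.1305 err u,l now (mm) 0.3 2.9
t 14.97 at [0.4897 0.3018 0.1473] yaw -97.05 F [-0.   0.3 -1.1] op 0.124 xaxis [ 0.023  0.021 -1.   ]
[[0.0167, 0.0033, 0.0006, 0.1]]
```

Request:
servo_tool(
  increments=[
    [0.006,0.003,0.001,0],
    [0.006,0,0,0],
    [0.005,0,0,0],
    [0,0,0,0],
  ],
)

```text
time_s: 15.48
ee_pos: [0.4865, 0.3006, 0.1322]
tool_rot: [-2.172, 0.107, 2.125]
ft_force: [-0.6, -1.5, 3.2]
opening: 0.125
```

```bash
python3 tgt.py 1 0 -0.001
```

```text
final TCP [0.4891 0.2989] 0.1305 err u,l now (mm) -2.7 1.4
t 15.47 at [0.4865 0.3006 0.1322] yaw -96.94 F [-0.6 -1.5  3.2] op 0.125 xaxis [ 0.023  0.021 -1.   ]
[[0.0017, 0.0014, -0.0027, 0.2]]
```

Request:
servo_tool(
  increments=[
    [0.002,0.002,-0.005,0],
    [0.003,0,-0.001,0],
    [0,0,0,0],
  ],
)

```text
time_s: 15.85
ee_pos: [0.4893, 0.2998, 0.1309]
tool_rot: [-2.172, 0.105, 2.128]
ft_force: [-1.5, -1.4, 3.2]
opening: 0.123
```

```bash
python3 tgt.py 1 0 -0.001
```

```text
final TCP [0.4892 0.2989] 0.1305 err u,l now (mm) 0.0 0.8
t 15.85 at [0.4893 0.2998 0.1309] yaw -96.8 F [-1.5 -1.4  3.2] op 0.123 xaxis [ 0.022  0.02  -1.   ]
[[0.0004, 0.0008, 0.0001, 0.3]]
```

Request:
servo_tool(
  increments=[
    [0.005,0.001,0,0.3],
    [0,0,0,0],
  ],
)

```text
time_s: 16.1
ee_pos: [0.4893, 0.3001, 0.1313]
tool_rot: [-2.173, 0.109, 2.121]
ft_force: [-1.0, 0.0, -0.3]
opening: 0.125
```

```bash
python3 tgt.py 1 0 -0.001; python3 -c "
from h import *
d=snap('wrist','w9.png');save(d,'w9.npz');s=snap('side','s9.png')
b=s['pixels'][250:370,190:370,::-1]
cv2.imwrite('pics/j9.png',np.hstack([cv2.resize(d['pixels'][100:380,160:480,::-1],(480,420)),cv2.copyMakeBorder(cv2.resize(b,(315,210)),0,210,0,0,cv2.BORDER_CONSTANT)]))"
```

```text
final TCP [0.4889 0.2989] 0.1305 err u,l now (mm) 0.2 1.2
t 16.1 at [0.4893 0.3001 0.1313] yaw -97.08 F [-1.   0.  -0.3] op 0.125 xaxis [ 0.026  0.02  -0.999]
[[0.0007, 0.0013, 0.0002, 0.0]]
```

View pics/j9.png

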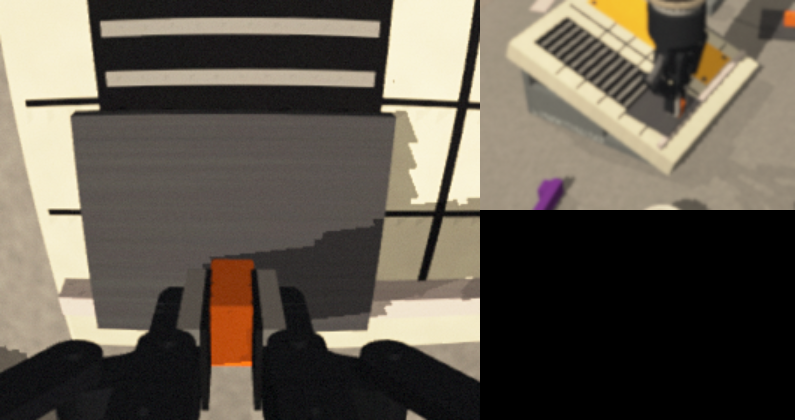

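Request:
servo_tool(
  increments=[
    [0,0,0,0],
    [0,0,0,0],
    [0,0,0,0],
  ],
  claw=0.045,
)

```text
time_s: 16.58
ee_pos: [0.4894, 0.2997, 0.1294]
tool_rot: [-2.172, 0.11, 2.122]
ft_force: [-0.3, -1.3, 0.1]
opening: 0.53
```

Request:
servo_tool(
  increments=[
    [-0.02,0,0,0],
    [-0.05,0,0,0],
    [-0.05,0,0,0],
    [0,0,0,0],
  ],
)

```text
time_s: 17.08
ee_pos: [0.4863, 0.2977, 0.2559]
tool_rot: [-2.171, 0.108, 2.123]
ft_force: [0.1, -0.3, 0.2]
opening: 0.524
```

```bash
cat > rs.py <<'E'
from slats import *
def fitroof(d,p,n,fish=True,sides=4):
    """fit laid slat on line n: returns ds, dw (mm from target toe), yaw error deg"""
    g=cv2.GaussianBlur(cv2.cvtColor(d['pixels'].astype(np.uint8),cv2.COLOR_RGB2GRAY),(3,3),0).astype(np.float32)
    out,inn=edges(.002),edges(-.002)
    if sides==3: out,inn=out[list(range(50))+list(range(75,100))],inn[list(range(50))+list(range(75,100))]   # drop head
    c8,s8=np.cos(np.radians(8)),np.sin(np.radians(8))
    def smp(q,M):
        a=np.radians(q[2]); X=M[:,0]+.034; Y=M[:,1]
        xs=X*c8+.005*s8; h=.0095-X*s8+.005*c8
        s=.036*(n-1)+q[0]/1e3+np.cos(a)*xs-np.sin(a)*Y; w=q[1]/1e3+np.sin(a)*xs+np.cos(a)*Y
        uv=np.array([proj(d,world(p,*k),fish) for k in zip(s,w,h)],np.float32)
        return cv2.remap(g,uv[:,0][None],uv[:,1][None],cv2.INTER_LINEAR)[0]
    f=lambda q:-np.mean(np.clip(np.abs(smp(q,out)-smp(q,inn)),0,50))
    best=None
    for dx in (-4,0,4):
        for dy in (-4,0,4):
            x0=np.array([dx,dy,0.]); r=minimize(f,x0,method='Nelder-Mead',options=dict(initial_simplex=x0+np.array([[0,0,0],[3,0,0],[0,3,0],[0,0,3]])))
            if best is None or r.fun<best.fun: best=r
    return best.x.round(2),best.fun
E
python3 -c "
from rs import *
p=np.load('roof3.npy')
d=snap('wrist','w10.png');save(d,'w10.npz')
print(*ticks(d,p,True,(.036,.072,.108,.144)))
print(fitroof(d,p,1),fitroof(d,p,1,sides=3))
cv2.imwrite('pics/j10.png',cv2.resize(d['pixels'][120:360,160:480,::-1],(800,600)))
plan((.5437,-.3164,.25,-77.6))
"
```

```text
[array([ 0.2,  0. , -0.1, -0.3]), array([ 0.2, -1.2, -0. , -0.1])] [[-52.   38. ]
 [-42.   43.5]
 [-50.5  37. ]]
(array([ 2.09,  2.9 , -0.42]), np.float64(-47.46084976196289)) (array([ 2.35,  2.88, -0.75]), np.float64(-46.60443878173828))
t 17.12 at [0.4856 0.2969 0.2538] yaw -97.06 F [0.  0.8 0.9] op 0.524 xaxis [ 0.021  0.02  -1.   ]
[[-0.0006, 0.0547, -0.0121, -1.8], [-0.0007, 0.055, -0.0104, -1.8], [-0.0007, 0.0553, -0.0087, -1.8], [-0.0007, 0.0556, -0.007, -1.8], [-0.0008, 0.0558, -0.0053, -1.8], [-0.0008, 0.0559, -0.0036, -1.8], [-0.0009, 0.056, -0.0018, -1.8], [-0.0009, 0.056, -0.0001, -1.8], [-0.0009, 0.056, 0.0016, -1.8], [-0.0009, 0.0559, 0.0034, -1.8]]
[[-0.001, 0.0558, 0.0051, -1.8]]
```

View pics/j10.png

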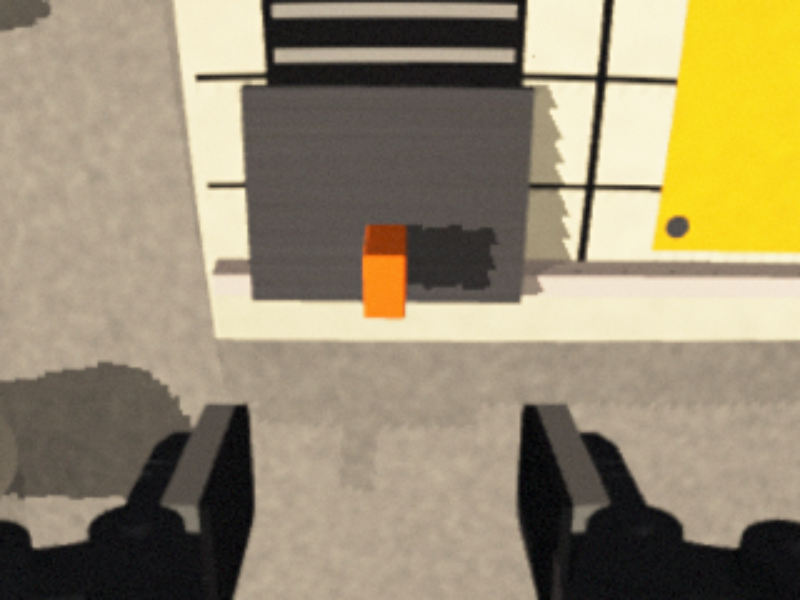

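```bash
python3 -c "
from rs import *
p=np.load('roof3.npy')
d=load('w10.npz'); im=d['pixels'].astype(np.float32)
for w in (-.05,-.054,.052):
  s=np.arange(-.012,.0121,.001); uv=np.array([proj(d,world(p,a,w,.0095),True) for a in s],np.float32)
  v=cv2.remap(im,uv[:,0][None],uv[:,1][None],cv2.INTER_LINEAR)[0]
  print(w); print((s*1e3).astype(int)); print((v[:,0]-v[:,2]).astype(int)); print(v.mean(1).astype(int)); 
# toe profile at w=.02
for w in (.015,-.02):
  s=np.arange(-.012,.0121,.001); uv=np.array([proj(d,world(p,a,w,.0146),True) for a in s],np.float32)
  v=cv2.remap(im,uv[:,0][None],uv[:,1][None],cv2.INTER_LINEAR)[0]; print(w,v.mean(1).astype(int)); print(uv[[0,-1]])
"
```

```text
-0.05
[-12 -11  -9  -8  -7  -6  -5  -4  -3  -2  -1   0   0   1   2   3   4   5
   6   7   8   9  10  11  12]
[41 41 41 41 40 39 40 40 41 40 40 39 39 40 34 34 33 34 33 33 36 40 38 30
 29]
[226 226 226 226 227 228 227 227 227 227 226 227 227 226 227 225 227 225
 226 226 223 209 167 123 120]
-0.054
[-12 -11  -9  -8  -7  -6  -5  -4  -3  -2  -1   0   0   1   2   3   4   5
   6   7   8   9  10  11  12]
[41 40 40 41 41 40 40 38 38 39 41 39 39 39 36 33 33 30 33 32 34 38 39 29
 28]
[226 226 226 226 226 227 228 228 228 228 227 228 228 227 226 226 226 227
 227 227 225 212 170 125 122]
0.052
[-12 -11  -9  -8  -7  -6  -5  -4  -3  -2  -1   0   0   1   2   3   4   5
   6   7   8   9  10  11  12]
[44 43 43 44 43 42 42 42 43 41 42 41 40 39 34 32 33 33 33 32 35 41 39 29
 31]
[223 222 223 222 223 223 224 224 224 226 224 226 226 225 225 226 226 225
 225 226 226 210 151 122 120]
0.015 [196 220 224 223 223 223 223 223 223 224 224 225 225 225 217 177 111  85
  88  86  87  82  86  87  86]
[[298.5096 255.6062]
 [297.5141 230.7085]]
-0.02 [197 227 225 227 226 226 225 226 225 225 225 225 228 228 213 158  99  83
  87  89  89  85  64  50  47]
[[342.3892 255.901 ]
 [343.563  230.9867]]
```

```bash
sed -i 's/l\*(0-pv\[1\])/l*(-.0017-pv[1])/' tgt.py
python3 -c "
from h import *
plan((.433,-.034,.2,-75),vmax=.055)
"
```

```text
t 17.12 at [0.4856 0.2969 0.2538] yaw -97.06 F [0.  0.8 0.9] op 0.524 xaxis [ 0.021  0.02  -1.   ]
[[0.0066, 0.048, 0.0018, -3.2], [0.0066, 0.0478, 0.0044, -3.2], [0.0065, 0.0475, 0.007, -3.2], [0.0065, 0.0471, 0.0096, -3.2], [0.0064, 0.0465, 0.0122, -3.2], [0.0064, 0.0457, 0.0147, -3.2], [0.0064, 0.0449, 0.0172, -3.2]]
```

Request:
servo_tool(
  increments=[
    [0,0.048,0.002,-3.2],
    [0,0.048,0.004,-3.2],
    [0,0.048,0.007,-3.2],
    [0.01,0.048,0.01,-3.2],
    [0.015,0.048,0.012,-3.2],
    [0.015,0.046,0.015,-3.2],
    [0.01,0.045,0.017,-3.2],
    [0,0,0,0],
    [0,0,0,0],
  ],
)

```text
time_s: 18.25
ee_pos: [0.43, -0.048, 0.1906]
tool_rot: [2.095, 0.314, -2.063]
ft_force: [0.0, 0.1, -0.6]
opening: 0.528
```

```bash
cat > pick.py <<'E'
import sys
from slats import *
k=sys.argv[1]; z=float(sys.argv[2]); P={'A':(.4563,-.3605,352.6),'B':(.5613,-.3125,12.4),'D':(.5684,-.1887,346.6),'E':(.4515,-.0281,15.05)}[k]
if len(sys.argv)>3:
    P=tuple(float(v) for v in sys.argv[3].split(','))
else:
    d=snap('wrist'); f=fitslat(d,P); P=f[0]; print(k,P,f[1])
tp,a,M,o=state(); c,s=np.cos(np.radians(P[2])),np.sin(np.radians(P[2]))
q=np.array(P[:2])-.017*np.array([c,s])-M[:2,0]*.064
e=(np.array(P[:2])-.017*np.array([c,s])-tp[:2]-M[:2,0]*.064)@np.array([c,s]); print('e now',e.round(4))
plan((*q,z,P[2]-90))
E
python3 pick.py E .11
```

```text
E [ 0.4522 -0.0268 15.1381] -36.48161315917969
e now 0.009
t 18.3 at [ 0.4299 -0.048   0.1905] yaw -73.86 F [0.1 1.1 0.3] op 0.53 xaxis [ 0.012  0.02  -1.   ]
[[0.0404, -0.006, -0.0039, 0.5], [0.0404, -0.0061, -0.0038, 0.5]]
```

Request:
servo_tool(
  increments=[
    [0.045,-0.006,-0.004,0.5],
    [0.045,-0.006,-0.004,0.5],
    [0,0,0,0],
  ],
)

```text
time_s: 18.68
ee_pos: [0.4376, -0.0288, 0.1004]
tool_rot: [2.106, 0.301, -2.066]
ft_force: [-0.8, -0.3, -0.0]
opening: 0.526
```

```bash
python3 pick.py E .082 .4522,-.0268,15.1
```

```text
e now -0.0038
t 18.68 at [ 0.4376 -0.0288  0.1004] yaw -74.65 F [-0.8 -0.3 -0. ] op 0.526 xaxis [ 0.016  0.021 -1.   ]
[[0.0183, 0.0032, 0.0042, 0.3]]
```

Request:
servo_tool(
  increments=[
    [0.01,0.003,0.004,0.3],
    [0.008,0,0,0],
    [0,0,0,0],
  ],
)

```text
time_s: 19.05
ee_pos: [0.4364, -0.0322, 0.0844]
tool_rot: [2.112, 0.295, -2.064]
ft_force: [0.2, 0.7, 0.1]
opening: 0.527
```

Request:
servo_tool(
  increments=[
    [0,0,0,0],
    [0,0,0,0],
    [0,0,0,0],
    [0,0,0,0],
  ],
  claw=0.0,
)

```text
time_s: 19.55
ee_pos: [0.4372, -0.0327, 0.086]
tool_rot: [2.115, 0.293, -2.061]
ft_force: [0.1, -0.2, -0.3]
opening: 0.118
```

```bash
python3 pick.py E .082 .4522,-.0268,15.1; python3 -c "
from h import *
plan((.43,-.03,.27,-75),(.50,.29,.28,-97))"
```

```text
e now -0.0027
t 19.55 at [ 0.4372 -0.0327  0.086 ] yaw -74.93 F [ 0.1 -0.2 -0.3] op 0.118 xaxis [ 0.023  0.019 -1.   ]
[[0.0039, -0.001, 0.0028, -0.0]]
t 19.55 at [ 0.4372 -0.0327  0.086 ] yaw -74.93 F [ 0.1 -0.2 -0.3] op 0.118 xaxis [ 0.023  0.019 -1.   ]
[[-0.046, -0.0017, 0.0003, 0.0], [-0.046, -0.0017, 0.0003, 0.0], [-0.046, -0.0017, 0.0003, 0.0], [-0.046, -0.0017, 0.0003, 0.0], [-0.0004, -0.0485, -0.0251, 3.7], [-0.0004, -0.05, -0.0219, 3.7], [-0.0005, -0.0513, -0.0187, 3.7], [-0.0006, -0.0524, -0.0154, 3.7], [-0.0007, -0.0533, -0.012, 3.7], [-0.0007, -0.0539, -0.0086, 3.7]]
```

Request:
servo_tool(
  increments=[
    [-0.03,0,0,0],
    [-0.05,0,0,0],
    [-0.055,0,0,0],
    [-0.05,0,0,0],
    [-0.001,-0.0485,-0.025,3.7],
    [-0.001,-0.05,-0.022,3.7],
    [-0.001,-0.051,-0.019,3.7],
    [-0.001,-0.052,-0.015,3.7],
    [-0.001,-0.053,-0.012,3.7],
    [-0.001,-0.05,-0.009,3.7],
  ],
)

```text
time_s: 20.8
ee_pos: [0.5078, 0.28, 0.2903]
tool_rot: [-2.158, 0.141, 2.112]
ft_force: [0.4, -0.4, -0.8]
opening: 0.117
```

```bash
sed -i "s/zf=.1305+s\*S/zf=.1305+s*S+float(sys.argv[4])-.0834/" tgt.py; python3 tgt.py 2 .03 -.0027 .086
```

```text
final TCP [0.5241 0.2931] 0.14541272515972406 err u,l now (mm) -14.6 -15.0
t 20.8 at [0.5078 0.28   0.2903] yaw -98.59 F [ 0.4 -0.4 -0.8] op 0.117 xaxis [ 0.023  0.017 -1.   ]
[[0.0577, -0.0065, -0.0059, -0.7], [0.0577, -0.0064, -0.006, -0.7]]
```

Request:
servo_tool(
  increments=[
    [0.055,-0.0065,-0.006,-0.7],
    [0.05,-0.0065,-0.006,-0.7],
    [0.01,0,0,0],
    [0,0,0,0],
  ],
)

```text
time_s: 21.3
ee_pos: [0.524, 0.2996, 0.1737]
tool_rot: [-2.173, 0.106, 2.126]
ft_force: [0.3, -0.7, -1.0]
opening: 0.122
```

```bash
python3 tgt.py 2 .015 -.0027 .086
```

```text
final TCP [0.5241 0.2928] 0.14541272515972406 err u,l now (mm) -0.9 6.7
t 21.3 at [0.524  0.2996 0.1737] yaw -96.86 F [ 0.3 -0.7 -1. ] op 0.122 xaxis [ 0.023  0.02  -1.   ]
[[0.0132, 0.007, -0.0006, 0.2]]
```

Request:
servo_tool(
  increments=[
    [0.008,0.0065,-0.001,0.2],
    [0.005,0,0,0],
    [0,0,0,0],
  ],
)

```text
time_s: 21.68
ee_pos: [0.5262, 0.2923, 0.1639]
tool_rot: [-2.174, 0.11, 2.116]
ft_force: [-0.2, -0.3, 0.2]
opening: 0.121
```

```bash
python3 tgt.py 2 0 -.0027 .086
```

```text
final TCP [0.5238 0.2928] 0.14541272515972406 err u,l now (mm) 2.4 -0.2
t 21.68 at [0.5262 0.2923 0.1639] yaw -97.2 F [-0.2 -0.3  0.2] op 0.121 xaxis [ 0.029  0.022 -0.999]
[[0.0185, 0.0003, 0.0029, -0.1]]
```

Request:
servo_tool(
  increments=[
    [0.007,0,0.002,0],
    [0.007,0,0,0],
    [0.006,0,0,0],
    [0,0,0,0],
  ],
)

```text
time_s: 22.18
ee_pos: [0.523, 0.2946, 0.1456]
tool_rot: [-2.175, 0.108, 2.116]
ft_force: [-0.4, -2.7, 4.2]
opening: 0.123
```

```bash
python3 tgt.py 2 0 -.0027 .086
```

```text
final TCP [0.5237 0.2927] 0.14541272515972406 err u,l now (mm) -1.0 1.8
t 22.18 at [0.523  0.2946 0.1456] yaw -97.11 F [-0.4 -2.7  4.2] op 0.123 xaxis [ 0.029  0.023 -0.999]
[[0.0001, 0.0018, -0.001, -0.0]]
```

Request:
servo_tool(
  increments=[
    [0.003,0.003,-0.002,0],
    [0.003,0,0,0],
    [0,0,0,0],
  ],
)

```text
time_s: 22.55
ee_pos: [0.5228, 0.2946, 0.1455]
tool_rot: [-2.179, 0.104, 2.115]
ft_force: [-1.3, -1.7, 3.8]
opening: 0.119
```

```bash
python3 tgt.py 2 0 -.0027 .086
```

```text
final TCP [0.5236 0.2927] 0.14541272515972406 err u,l now (mm) -1.0 1.8
t 22.55 at [0.5228 0.2946 0.1455] yaw -96.93 F [-1.3 -1.7  3.8] op 0.119 xaxis [ 0.031  0.023 -0.999]
[[0.0001, 0.0018, -0.001, 0.2]]
```

Request:
servo_tool(
  increments=[
    [0.002,0.006,-0.004,0],
    [0.002,0,0,0],
  ],
)

```text
time_s: 22.8
ee_pos: [0.5244, 0.2918, 0.1448]
tool_rot: [-2.18, 0.097, 2.115]
ft_force: [-6.2, -12.5, 27.0]
opening: 0.124
```

```bash
python3 tgt.py 2 0 -.0027 .086
```

```text
final TCP [0.5235 0.2925] 0.14541272515972406 err u,l now (mm) 0.9 -0.6
t 22.8 at [0.5244 0.2918 0.1448] yaw -96.73 F [ -6.2 -12.5  27. ] op 0.124 xaxis [ 0.032  0.026 -0.999]
[[-0.0006, -0.0006, 0.0009, 0.4]]
```

Request:
servo_tool(
  increments=[
    [-0.001,0,0,0],
    [0,0,0,0],
  ],
)

```text
time_s: 23.05
ee_pos: [0.5245, 0.2918, 0.1467]
tool_rot: [-2.182, 0.097, 2.113]
ft_force: [-0.4, 0.2, 1.4]
opening: 0.118
```

Request:
servo_tool(
  increments=[
    [0,0,0,0],
    [0,0,0,0],
    [0,0,0,0],
  ],
  claw=0.045,
)

```text
time_s: 23.42
ee_pos: [0.5243, 0.292, 0.1457]
tool_rot: [-2.181, 0.096, 2.114]
ft_force: [-0.1, 0.5, 0.1]
opening: 0.527
```

Request:
servo_tool(
  increments=[
    [-0.02,0,0,0],
    [-0.05,0,0,0],
    [-0.04,0,0,0],
    [0,0,0,0],
  ],
)

```text
time_s: 23.92
ee_pos: [0.5204, 0.2899, 0.2623]
tool_rot: [-2.181, 0.094, 2.114]
ft_force: [-0.1, 0.5, -1.0]
opening: 0.529
```

```bash
python3 -c "
from rs import *
p=np.load('roof3.npy')
d=snap('wrist','w11.png');save(d,'w11.npz')
print(*ticks(d,p,True,(.036,.072,.108,.144)))
print(fitroof(d,p,2),fitroof(d,p,1,sides=3))
cv2.imwrite('pics/j11.png',cv2.resize(d['pixels'][120:360,160:480,::-1],(800,600)))
plan((.55,-.19,.2,-103.4))
"
```

```text
[array([ 0.4,  0.2, -0. , -0.1]), array([ 0.5,  0.4, -3. ,  0.1])] [[-52.   52. ]
 [-48.   52. ]
 [-52.   36.5]]
(array([ 5.15, -0.17, -0.49]), np.float64(-40.7145881652832)) (array([ 2.68,  2.11, -2.57]), np.float64(-43.931758880615234))
t 23.98 at [0.52   0.2894 0.2607] yaw -96.63 F [ 0.4 -0.4  0.2] op 0.526 xaxis [ 0.031  0.026 -0.999]
[[0.0055, 0.0527, -0.0093, 0.8], [0.0055, 0.0526, -0.01, 0.8], [0.0055, 0.0524, -0.0107, 0.8], [0.0055, 0.0523, -0.0114, 0.8], [0.0056, 0.0521, -0.0121, 0.8], [0.0056, 0.052, -0.0127, 0.8], [0.0056, 0.0518, -0.0134, 0.8], [0.0056, 0.0516, -0.0141, 0.8], [0.0057, 0.0514, -0.0148, 0.8]]
```

View pics/j11.png

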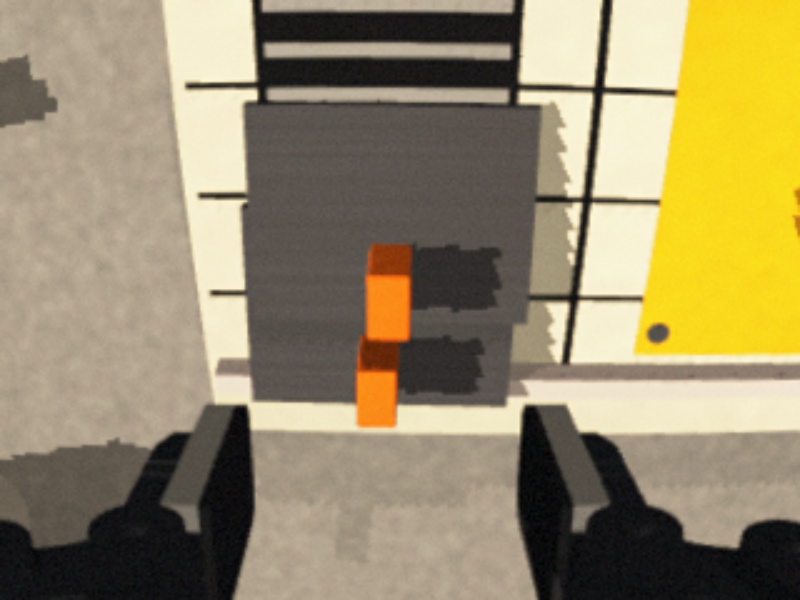

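```bash
cat >> rs.py <<'E'
def prof(d,p,S_,W_,h):
    v=sample(d,p,S_,W_,True,h); t=(v[:5].mean()+v[-5:].mean())/2; i=np.where(np.diff(np.sign(v-t)))[0]
    return i+ (v[i]-t)/(v[i]-v[i+1]) if len(i) else np.array([np.nan])
def head(d,p,n):
    """head edge error (mm) at both sides, and side edges mean w (mm)"""
    r=[]
    for w in (.0388,-.0388):
        s=.036*(n-1)+np.arange(.058,.0801,.0005); k=prof(d,p,s,np.full(len(s),w),.005); r.append(((.058+k*.0005-.068)*1e3).round(1))
    e=[]
    for x in (.045,.06):
        w=np.arange(.032,.0521,.0005); s=np.full(len(w),.036*(n-1)+x); h=.0095-x*np.sin(np.radians(8))+.005
        e.append([((.032+prof(d,p,s,w,h)*.0005)*1e3).round(1),(-(.032+prof(d,p,s,-w,h)*.0005)*1e3).round(1)])
    return r,e
E
python3 -c "
from rs import *
p=np.load('roof3.npy')
print(head(load('w10.npz'),p,1)); print(head(load('w11.npz'),p,2))"
```

```text
([array([3.6, 4.9, 7.2]), array([3.5, 5.1, 7.2])], [[array([44.]), array([-47.6])], [array([43.8]), array([-45.6])]])
([array([1.2, 4.8, 7. ]), array([1.2, 5. , 7.2])], [[array([40.4]), array([-43.4])], [array([40.4]), array([-48.2])]])
```

Request:
servo_tool(
  increments=[
    [0,0.0525,-0.009,0.8],
    [0,0.0525,-0.01,0.8],
    [0,0.0525,-0.011,0.8],
    [0,0.0525,-0.012,0.8],
    [0,0.052,-0.012,0.8],
    [0,0.052,-0.013,0.8],
    [0,0.052,-0.013,0.8],
    [0.02,0.052,-0.013,0.8],
    [0.02,0.035,-0.01,0.8],
    [0,0,0,0],
  ],
)

```text
time_s: 25.22
ee_pos: [0.5423, -0.188, 0.2025]
tool_rot: [-2.098, 0.223, 2.059]
ft_force: [-0.5, 1.2, 0.2]
opening: 0.525
```

Request:
servo_tool(
  increments=[
    [0,0,0,0],
  ],
)

```text
time_s: 25.35
ee_pos: [0.5421, -0.1872, 0.2022]
tool_rot: [-2.097, 0.221, 2.06]
ft_force: [0.1, 0.1, -0.3]
opening: 0.53
```

```bash
python3 pick.py D .1
```

```text
D [  0.5707  -0.1887 345.8144] -36.86696243286133
e now 0.0103
t 25.4 at [ 0.542  -0.1874  0.2022] yaw -103.91 F [-0.1 -0.3 -0.4] op 0.526 xaxis [ 0.021  0.029 -0.999]
[[0.0512, -0.0001, -0.0045, 0.1], [0.0512, -0.0001, -0.0045, 0.1]]
```

Request:
servo_tool(
  increments=[
    [0.05,0,-0.0045,0.1],
    [0.05,0,-0.0045,0.1],
    [0,0,0,0],
  ],
)

```text
time_s: 25.78
ee_pos: [0.5553, -0.183, 0.1032]
tool_rot: [-2.103, 0.219, 2.057]
ft_force: [-0.4, -0.0, 0.5]
opening: 0.525
```

```bash
python3 pick.py D .082 .5707,-.1887,346
```

```text
e now -0.0018
t 25.77 at [ 0.5553 -0.183   0.1032] yaw -103.79 F [-0.4 -0.   0.5] op 0.525 xaxis [ 0.026  0.028 -0.999]
[[0.0211, 0.0046, 0.0022, 0.2]]
```

Request:
servo_tool(
  increments=[
    [0.012,0.004,0.003,0],
    [0.009,0,0,0],
    [0,0,0,0],
  ],
)

```text
time_s: 26.15
ee_pos: [0.5539, -0.185, 0.0856]
tool_rot: [-2.11, 0.218, 2.052]
ft_force: [0.6, 0.7, 0.0]
opening: 0.529
```

Request:
servo_tool(
  increments=[
    [0,0,0,0],
    [0,0,0,0],
    [0,0,0,0],
    [0,0,0,0],
  ],
  claw=0.0,
)

```text
time_s: 26.65
ee_pos: [0.5546, -0.1856, 0.0877]
tool_rot: [-2.113, 0.22, 2.049]
ft_force: [0.8, 0.5, 0.5]
opening: 0.116
```

```bash
python3 pick.py D .082 .5707,-.1887,346; python3 -c "
from h import *
plan((.55,-.185,.29,-104),(.55,.285,.29,-97))"
```

```text
e now -0.0023
t 26.65 at [ 0.5546 -0.1856  0.0877] yaw -103.71 F [0.8 0.5 0.5] op 0.116 xaxis [ 0.034  0.025 -0.999]
[[0.0056, 0.0014, 0.0024, 0.3]]
t 26.65 at [ 0.5546 -0.1856  0.0877] yaw -103.71 F [0.8 0.5 0.5] op 0.116 xaxis [ 0.034  0.025 -0.999]
[[-0.0506, -0.0015, -0.0002, 0.1], [-0.0506, -0.0015, -0.0002, 0.1], [-0.0506, -0.0015, -0.0002, 0.1], [-0.0506, -0.0015, -0.0002, 0.1], [0.0015, -0.057, 0.0143, -0.9], [0.0015, -0.0572, 0.0134, -0.9], [0.0015, -0.0574, 0.0125, -0.9], [0.0016, -0.0576, 0.0116, -0.9], [0.0016, -0.0577, 0.0108, -0.9], [0.0016, -0.0579, 0.0099, -0.9]]
[[0.0016, -0.058, 0.009, -0.9], [0.0017, -0.0582, 0.0081, -0.9]]
```

Request:
servo_tool(
  increments=[
    [-0.02,0,0,0],
    [-0.05,0,0,0],
    [-0.06,0,0,0],
    [-0.055,0,0,0],
    [-0.01,-0.057,0.014,-0.9],
    [0,-0.057,0.013,-0.9],
    [0,-0.057,0.012,-0.9],
    [0,-0.057,0.011,-0.9],
    [0,-0.057,0.01,-0.9],
    [0,-0.057,0.01,-0.9],
  ],
)

```text
time_s: 27.9
ee_pos: [0.5476, 0.1629, 0.3104]
tool_rot: [-2.176, 0.135, 2.083]
ft_force: [0.7, -0.6, -0.3]
opening: 0.115
```

Request:
servo_tool(
  increments=[
    [0,-0.057,0.009,-0.9],
    [0,-0.04,0.006,-0.9],
    [0,0,0,0],
    [0,0,0,0],
  ],
)

```text
time_s: 28.4
ee_pos: [0.5436, 0.2695, 0.3179]
tool_rot: [-2.201, 0.089, 2.099]
ft_force: [-0.2, 0.2, -0.3]
opening: 0.121
```

```bash
python3 tgt.py 3 .035 -.0023 .0877
```

```text
final TCP [0.5557 0.2884] 0.15942545031944816 err u,l now (mm) -9.7 -20.2
t 28.4 at [0.5436 0.2695 0.3179] yaw -96.34 F [-0.2  0.2 -0.3] op 0.121 xaxis [ 0.048  0.026 -0.998]
[[0.0415, -0.0054, -0.0014, 0.3], [0.0415, -0.0054, -0.0014, 0.3], [0.0414, -0.0054, -0.0014, 0.3]]
```

Request:
servo_tool(
  increments=[
    [0.045,-0.006,-0.002,0.3],
    [0.045,-0.0055,-0.0015,0.3],
    [0.04,-0.0055,-0.0015,0],
    [0,0,0,0],
  ],
)

```text
time_s: 28.9
ee_pos: [0.5605, 0.2824, 0.1891]
tool_rot: [-2.196, 0.113, 2.084]
ft_force: [0.2, -0.8, -0.4]
opening: 0.118
```

```bash
python3 tgt.py 3 .015 -.0023 .0877
```

```text
final TCP [0.5553 0.2886] 0.15942545031944816 err u,l now (mm) 6.0 -5.5
t 28.9 at [0.5605 0.2824 0.1891] yaw -97.51 F [ 0.2 -0.8 -0.4] op 0.118 xaxis [ 0.054  0.023 -0.998]
[[0.0145, -0.005, 0.0067, -0.4]]
```

Request:
servo_tool(
  increments=[
    [0.01,-0.005,0.007,-0.4],
    [0.005,0,0,0],
    [0,0,0,0],
  ],
)

```text
time_s: 29.28
ee_pos: [0.5566, 0.2879, 0.1776]
tool_rot: [-2.203, 0.106, 2.08]
ft_force: [-0.3, -0.5, 0.0]
opening: 0.119
```

```bash
python3 tgt.py 3 0 -.0023 .0877
```

```text
final TCP [0.555  0.2885] 0.15942545031944816 err u,l now (mm) 1.6 -0.4
t 29.27 at [0.5566 0.2879 0.1776] yaw -97.23 F [-0.3 -0.5  0. ] op 0.119 xaxis [ 0.059  0.024 -0.998]
[[0.0181, 0.0002, 0.0026, -0.1]]
```

Request:
servo_tool(
  increments=[
    [0.007,0,0.002,0],
    [0.007,0,0,0],
    [0.005,0,0,0],
    [0,0,0,0],
  ],
)

```text
time_s: 29.78
ee_pos: [0.5544, 0.2899, 0.1607]
tool_rot: [-2.205, 0.105, 2.08]
ft_force: [-0.7, -3.0, 5.4]
opening: 0.121
```

```bash
python3 tgt.py 3 0 -.0023 .0877
```

```text
final TCP [0.5549 0.2885] 0.15942545031944816 err u,l now (mm) -0.7 1.3
t 29.77 at [0.5544 0.2899 0.1607] yaw -97.17 F [-0.7 -3.   5.4] op 0.121 xaxis [ 0.06   0.024 -0.998]
[[0.0012, 0.0014, -0.0006, -0.1]]
```

Request:
servo_tool(
  increments=[
    [0.003,0.005,-0.002,0],
    [0.002,0,0,0],
  ],
)

```text
time_s: 30.02
ee_pos: [0.5545, 0.2882, 0.1584]
tool_rot: [-2.206, 0.098, 2.079]
ft_force: [-5.5, -8.7, 19.7]
opening: 0.116
```

```bash
python3 tgt.py 3 0 -.0023 .0877
```

```text
final TCP [0.5549 0.2883] 0.15942545031944816 err u,l now (mm) -0.4 -0.1
t 30.02 at [0.5545 0.2882 0.1584] yaw -96.96 F [-5.5 -8.7 19.7] op 0.116 xaxis [ 0.061  0.027 -0.998]
[[-0.001, -0.0002, -0.0004, 0.1]]
```

Request:
servo_tool(
  increments=[
    [-0.001,0,0,0],
    [0,0,0,0],
  ],
)

```text
time_s: 30.28
ee_pos: [0.5546, 0.2881, 0.1603]
tool_rot: [-2.208, 0.098, 2.078]
ft_force: [-1.9, -0.6, 1.0]
opening: 0.118
```

Request:
servo_tool(
  increments=[
    [0,0,0,0],
    [0,0,0,0],
    [0,0,0,0],
  ],
  claw=0.045,
)

```text
time_s: 30.65
ee_pos: [0.5547, 0.2882, 0.1594]
tool_rot: [-2.207, 0.098, 2.078]
ft_force: [-0.9, -0.2, -0.2]
opening: 0.527
```

Request:
servo_tool(
  increments=[
    [-0.02,0,0,0],
    [-0.05,0,0,0],
    [-0.04,0,0,0],
    [0,0,0,0],
  ],
)

```text
time_s: 31.15
ee_pos: [0.5475, 0.2859, 0.276]
tool_rot: [-2.207, 0.095, 2.078]
ft_force: [-0.5, -0.2, -0.9]
opening: 0.529
```

```bash
python3 -c "
from rs import *
p=np.load('roof3.npy')
d=snap('wrist','w12.png');save(d,'w12.npz')
print(*ticks(d,p,True,(.036,.072,.108,.144)))
print(fitroof(d,p,3),head(d,p,3))
plan((.54,-.315,.21,-77.6))
"
```

```text
[array([ 0.4,  0.4,  0.2, -0.1]), array([-2.1,  0.4,  0.3, -2.8])] [[-52.   52. ]
 [-52.   52. ]
 [-51.5  52. ]]
(array([ 6.2 , -1.92,  0.15]), np.float64(-40.901153564453125)) ([array([1.4, 4.7, 6.8]), array([1.2, 4.9, 7. ])], [[array([40.7]), array([-49.2])], [array([40.4]), array([-47.6])]])
t 31.2 at [0.5471 0.2854 0.2743] yaw -96.9 F [ 0.2 -0.1 -0.8] op 0.527 xaxis [ 0.06   0.028 -0.998]
[[0.0043, 0.0544, -0.0057, -1.8], [0.0042, 0.0546, -0.004, -1.8], [0.0041, 0.0547, -0.0024, -1.8], [0.004, 0.0547, -0.0007, -1.8], [0.0039, 0.0547, 0.001, -1.8], [0.0038, 0.0547, 0.0027, -1.8], [0.0037, 0.0546, 0.0043, -1.8], [0.0036, 0.0544, 0.006, -1.8], [0.0035, 0.0542, 0.0076, -1.8], [0.0035, 0.054, 0.0093, -1.8]]
[[0.0034, 0.0537, 0.0109, -1.8]]
```

Request:
servo_tool(
  increments=[
    [0,0.054,-0.006,-1.8],
    [0,0.0545,-0.004,-1.8],
    [0,0.0545,-0.002,-1.8],
    [0,0.0545,-0.001,-1.8],
    [0,0.0545,0.001,-1.8],
    [0,0.0545,0.003,-1.8],
    [0,0.0545,0.004,-1.8],
    [0,0.054,0.006,-1.8],
    [0.02,0.054,0.008,-1.8],
    [0.03,0.054,0.009,-1.8],
  ],
)

```text
time_s: 32.45
ee_pos: [0.5445, -0.269, 0.2052]
tool_rot: [2.181, 0.252, -2.055]
ft_force: [1.8, -0.5, 1.6]
opening: 0.526
```

Request:
servo_tool(
  increments=[
    [0.01,0.035,0.008,-1.8],
    [0,0,0,0],
    [0,0,0,0],
  ],
)

```text
time_s: 32.83
ee_pos: [0.5407, -0.3099, 0.1883]
tool_rot: [2.161, 0.281, -2.05]
ft_force: [0.5, -0.0, 0.1]
opening: 0.529
```

```bash
sed -i 's/-.0017-pv/-.0007-pv/' tgt.py; python3 pick.py B .1
```

```text
B [ 0.5621 -0.3134 12.4233] -38.05436706542969
e now -0.0002
t 32.88 at [ 0.5406 -0.3102  0.1884] yaw -76.3 F [0.1 0.  0.3] op 0.525 xaxis [ 0.049  0.032 -0.998]
[[0.044, 0.0054, 0.0026, 0.6], [0.044, 0.0054, 0.0026, 0.6]]
```

Request:
servo_tool(
  increments=[
    [0.043,0.0055,0.0025,0.6],
    [0.045,0.0055,0.0025,0.6],
    [0,0,0,0],
  ],
)

```text
time_s: 33.25
ee_pos: [0.545, -0.3157, 0.1012]
tool_rot: [2.173, 0.262, -2.055]
ft_force: [-0.2, 0.7, -0.5]
opening: 0.531
```

```bash
python3 pick.py B .082 .5621,-.3134,12.4
```

```text
e now -0.0035
t 33.25 at [ 0.545  -0.3157  0.1012] yaw -77.24 F [-0.2  0.7 -0.5] op 0.531 xaxis [ 0.052  0.031 -0.998]
[[0.0189, 0.003, 0.0046, 0.4]]
```

Request:
servo_tool(
  increments=[
    [0.012,0.003,0.005,0.4],
    [0.009,0,0,0],
    [0,0,0,0],
  ],
)

```text
time_s: 33.62
ee_pos: [0.5442, -0.3182, 0.0833]
tool_rot: [2.18, 0.255, -2.052]
ft_force: [-0.4, -0.0, 0.4]
opening: 0.526
```

Request:
servo_tool(
  increments=[
    [0,0,0,0],
    [0,0,0,0],
    [0,0,0,0],
    [0,0,0,0],
  ],
  claw=0.0,
)

```text
time_s: 34.12
ee_pos: [0.5449, -0.3186, 0.0852]
tool_rot: [2.181, 0.253, -2.049]
ft_force: [-0.4, -0.1, -1.3]
opening: 0.122
```

```bash
python3 pick.py B .082 .5621,-.3134,12.4; python3 -c "
from h import *
plan((.545,-.318,.30,-77.5),(.59,.28,.30,-97))"
```

```text
e now -0.0032
t 34.12 at [ 0.5449 -0.3186  0.0852] yaw -77.53 F [-0.4 -0.1 -1.3] op 0.122 xaxis [ 0.059  0.027 -0.998]
[[0.003, -0.0005, 0.0034, 0.1]]
t 34.12 at [ 0.5449 -0.3186  0.0852] yaw -77.53 F [-0.4 -0.1 -1.3] op 0.122 xaxis [ 0.059  0.027 -0.998]
[[-0.0536, -0.0009, -0.0035, -0.0], [-0.0536, -0.0009, -0.0035, -0.0], [-0.0536, -0.0009, -0.0035, -0.0], [-0.0536, -0.0009, -0.0035, -0.0], [0.0019, -0.0574, -0.0172, 2.0], [0.0018, -0.058, -0.0153, 2.0], [0.0017, -0.0584, -0.0133, 2.0], [0.0015, -0.0589, -0.0113, 2.0], [0.0014, -0.0592, -0.0093, 2.0], [0.0013, -0.0595, -0.0073, 2.0]]
[[0.0012, -0.0597, -0.0053, 2.0], [0.001, -0.0599, -0.0032, 2.0], [0.0009, -0.06, -0.0012, 2.0], [0.0008, -0.06, 0.0008, 2.0]]
```

Request:
servo_tool(
  increments=[
    [-0.02,0,0,0],
    [-0.05,0,-0.003,0],
    [-0.06,0,-0.003,0],
    [-0.06,0,-0.003,0],
    [-0.01,-0.057,-0.017,2],
    [0,-0.058,-0.015,2],
    [0,-0.058,-0.013,2],
    [0,-0.058,-0.011,2],
    [0.001,-0.058,-0.009,2],
    [0.001,-0.058,-0.007,2],
  ],
)

```text
time_s: 35.38
ee_pos: [0.5691, 0.0362, 0.314]
tool_rot: [-2.282, -0.016, 2.127]
ft_force: [1.3, -0.4, -0.6]
opening: 0.12
```

Request:
servo_tool(
  increments=[
    [0.001,-0.058,-0.005,2],
    [0.001,-0.058,-0.003,2],
    [0.001,-0.058,-0.001,2],
    [0.001,-0.04,0.001,1],
    [0,0,0,0],
    [0,0,0,0],
  ],
)

```text
time_s: 36.12
ee_pos: [0.5861, 0.2625, 0.3248]
tool_rot: [-2.221, 0.103, 2.06]
ft_force: [0.4, -0.2, -0.4]
opening: 0.117
```

```bash
python3 tgt.py 4 .035 -.0032 .0852
```

```text
final TCP [0.5884 0.2851] 0.16923817547917222 err u,l now (mm) 0.5 -22.7
t 36.12 at [0.5861 0.2625 0.3248] yaw -97.17 F [ 0.4 -0.2 -0.4] op 0.117 xaxis [ 0.077  0.026 -0.997]
[[0.0403, -0.0061, 0.0031, -0.0], [0.0403, -0.0061, 0.0031, -0.0], [0.0403, -0.0061, 0.0031, -0.0]]
```

Request:
servo_tool(
  increments=[
    [0.045,-0.006,0.003,0],
    [0.045,-0.006,0.003,0],
    [0.04,-0.006,0.003,0],
    [0,0,0,0],
  ],
)

```text
time_s: 36.62
ee_pos: [0.5926, 0.2778, 0.1959]
tool_rot: [-2.223, 0.114, 2.051]
ft_force: [-0.6, -0.3, 0.5]
opening: 0.119
```

```bash
python3 tgt.py 4 .015 -.0032 .0852
```

```text
final TCP [0.5881 0.2853] 0.16923817547917222 err u,l now (mm) 5.4 -6.9
t 36.62 at [0.5926 0.2778 0.1959] yaw -97.66 F [-0.6 -0.3  0.5] op 0.119 xaxis [ 0.082  0.023 -0.996]
[[0.0114, -0.0064, 0.0064, -0.6]]
```

Request:
servo_tool(
  increments=[
    [0.007,-0.006,0.006,-0.6],
    [0.004,0,0,0],
    [0,0,0,0],
  ],
)

```text
time_s: 37.0
ee_pos: [0.5904, 0.2839, 0.1891]
tool_rot: [-2.233, 0.104, 2.048]
ft_force: [0.6, -0.2, -0.8]
opening: 0.122
```

```bash
python3 tgt.py 4 0 -.0032 .0852
```

```text
final TCP [0.5877 0.2852] 0.16923817547917222 err u,l now (mm) 2.8 -0.9
t 37.0 at [0.5904 0.2839 0.1891] yaw -97.17 F [ 0.6 -0.2 -0.8] op 0.122 xaxis [ 0.088  0.024 -0.996]
[[0.0196, -0.0002, 0.0044, -0.1]]
```

Request:
servo_tool(
  increments=[
    [0.007,0,0.003,0],
    [0.007,0,0.001,0],
    [0.006,0,0,0],
    [0,0,0,0],
  ],
)

```text
time_s: 37.5
ee_pos: [0.5875, 0.2867, 0.1713]
tool_rot: [-2.235, 0.101, 2.044]
ft_force: [-1.9, -2.1, 5.1]
opening: 0.117
```

```bash
python3 tgt.py 4 0 -.0032 .0852
```

```text
final TCP [0.5876 0.2851] 0.16923817547917222 err u,l now (mm) -0.2 1.6
t 37.5 at [0.5875 0.2867 0.1713] yaw -97.11 F [-1.9 -2.1  5.1] op 0.117 xaxis [ 0.09   0.026 -0.996]
[[0.002, 0.0017, -0.0001, -0.0]]
```

Request:
servo_tool(
  increments=[
    [0.003,0.005,-0.001,0],
    [0.003,0,0,0],
  ],
)

```text
time_s: 37.75
ee_pos: [0.587, 0.2857, 0.168]
tool_rot: [-2.236, 0.093, 2.043]
ft_force: [-8.6, -8.5, 27.8]
opening: 0.119
```

```bash
python3 tgt.py 4 0 -.0032 .0852
```

```text
final TCP [0.5875 0.2848] 0.16923817547917222 err u,l now (mm) -0.5 0.9
t 37.75 at [0.587  0.2857 0.168 ] yaw -96.9 F [-8.6 -8.5 27.8] op 0.119 xaxis [ 0.092  0.03  -0.995]
[[-0.0013, 0.0008, -0.0006, 0.2]]
```

Request:
servo_tool(
  increments=[
    [-0.001,0,0,0],
    [0,0,0,0],
  ],
)

```text
time_s: 38.0
ee_pos: [0.587, 0.2854, 0.1698]
tool_rot: [-2.238, 0.094, 2.042]
ft_force: [-0.7, -0.9, 2.4]
opening: 0.121
```

Request:
servo_tool(
  increments=[
    [0,0,0,0],
    [0,0,0,0],
    [0,0,0,0],
  ],
  claw=0.045,
)

```text
time_s: 38.38
ee_pos: [0.587, 0.2856, 0.1689]
tool_rot: [-2.237, 0.093, 2.042]
ft_force: [-0.3, -0.5, 0.6]
opening: 0.526
```

Request:
servo_tool(
  increments=[
    [-0.02,0,0,0],
    [-0.05,0,0,0],
    [-0.04,0,0,0],
    [0,0,0,0],
  ],
)

```text
time_s: 38.88
ee_pos: [0.5762, 0.2831, 0.2851]
tool_rot: [-2.238, 0.09, 2.042]
ft_force: [-0.4, 0.2, -0.5]
opening: 0.523
```

```bash
python3 -c "
from rs import *
p=np.load('roof3.npy')
d=snap('wrist','w13.png');save(d,'w13.npz')
print(*ticks(d,p,True,(.072,.108,.144,.18)))
print(head(d,p,4))
plan((.45,-.355,.23,-97.5),vmax=.058)
"
```

```text
[array([-3.2,  0.3,  0.1, -0.1]), array([-5.6,  0.4,  0. , -2.2])] [[-52.   43.5]
 [-52.   47. ]
 [-51.5  52. ]]
([array([1.5, 4.5, 6.6]), array([0.4, 4.8, 6.8])], [[array([42.7]), array([-49.1])], [array([42.5]), array([-47.1])]])
t 38.92 at [0.5758 0.2826 0.2834] yaw -96.83 F [-0.7  0.6 -0.8] op 0.522 xaxis [ 0.091  0.03  -0.995]
[[0.0019, 0.0541, 0.0043, 0.1], [0.0019, 0.0541, 0.0042, 0.1], [0.0019, 0.0541, 0.0042, 0.1], [0.0019, 0.0541, 0.0041, 0.1], [0.0019, 0.0542, 0.0041, 0.1], [0.0019, 0.0542, 0.004, 0.1], [0.0019, 0.0542, 0.004, 0.1], [0.0019, 0.0542, 0.0039, 0.1], [0.0019, 0.0542, 0.0038, 0.1], [0.0019, 0.0542, 0.0038, 0.1]]
[[0.0019, 0.0542, 0.0037, 0.1], [0.0019, 0.0542, 0.0037, 0.1]]
```

Request:
servo_tool(
  increments=[
    [0,0.054,0.004,0],
    [0,0.054,0.004,0],
    [0,0.054,0.004,0],
    [0,0.054,0.004,0],
    [0,0.054,0.004,0],
    [0,0.054,0.004,0],
    [0,0.054,0.004,0],
    [0,0.054,0.004,0],
    [0,0.054,0.004,0],
    [0.01,0.054,0.004,0],
  ],
)

```text
time_s: 40.17
ee_pos: [0.4676, -0.2601, 0.2428]
tool_rot: [-2.233, 0.081, 2.055]
ft_force: [0.9, 0.3, 0.2]
opening: 0.521
```

Request:
servo_tool(
  increments=[
    [0.02,0.054,0.004,0],
    [0.02,0.03,0.004,0],
    [0,0,0,0],
    [0,0,0,0],
  ],
)

```text
time_s: 40.67
ee_pos: [0.4495, -0.3475, 0.1945]
tool_rot: [-2.223, 0.086, 2.055]
ft_force: [1.4, 0.4, 0.4]
opening: 0.528
```

```bash
python3 pick.py A .1
```

```text
A [  0.4586  -0.3623 351.7595] -34.75690460205078
e now -0.0105
t 40.73 at [ 0.4493 -0.3475  0.1946] yaw -96.78 F [-0.1 -0.1  0.4] op 0.527 xaxis [ 0.08   0.034 -0.996]
[[0.0463, 0.0101, 0.009, 0.7], [0.0463, 0.0102, 0.0089, 0.7]]
```

Request:
servo_tool(
  increments=[
    [0.046,0.01,0.009,0.7],
    [0.047,0.01,0.009,0.7],
    [0,0,0,0],
  ],
)

```text
time_s: 41.1
ee_pos: [0.4399, -0.3593, 0.1013]
tool_rot: [-2.218, 0.108, 2.041]
ft_force: [-0.3, 0.7, 0.9]
opening: 0.527
```

```bash
python3 pick.py A .082 .4586,-.3620,352
```

```text
e now -0.0032
t 41.1 at [ 0.4399 -0.3593  0.1013] yaw -97.87 F [-0.3  0.7  0.9] op 0.527 xaxis [ 0.085  0.032 -0.996]
[[0.0188, 0.0037, 0.0047, 0.1]]
```

Request:
servo_tool(
  increments=[
    [0.012,0.003,0.005,0.1],
    [0.008,0,0,0],
    [0,0,0,0],
  ],
)

```text
time_s: 41.48
ee_pos: [0.4395, -0.3604, 0.0845]
tool_rot: [-2.227, 0.109, 2.037]
ft_force: [-0.1, 0.4, -0.2]
opening: 0.528
```

Request:
servo_tool(
  increments=[
    [0,0,0,0],
    [0,0,0,0],
    [0,0,0,0],
    [0,0,0,0],
  ],
  claw=0.0,
)

```text
time_s: 41.98
ee_pos: [0.4403, -0.3608, 0.0865]
tool_rot: [-2.229, 0.111, 2.036]
ft_force: [-0.2, -0.0, -0.1]
opening: 0.122
```

```bash
python3 pick.py A .082 .4586,-.362,352; python3 -c "
from h import *
plan((.44,-.36,.31,-98),(.62,.275,.31,-97))"
```

```text
e now -0.0043
t 41.98 at [ 0.4403 -0.3608  0.0865] yaw -97.76 F [-0.2 -0.  -0.1] op 0.122 xaxis [ 0.092  0.027 -0.995]
[[0.0041, 0.0013, 0.0047, 0.2]]
t 41.98 at [ 0.4403 -0.3608  0.0865] yaw -97.76 F [-0.2 -0.  -0.1] op 0.122 xaxis [ 0.092  0.027 -0.995]
[[-0.0556, -0.0024, -0.0048, 0.1], [-0.0556, -0.0024, -0.0048, 0.1], [-0.0556, -0.0024, -0.0048, 0.1], [-0.0556, -0.0024, -0.0048, 0.1], [0.0028, -0.0544, -0.0073, -0.1], [0.0028, -0.0544, -0.0074, -0.1], [0.0028, -0.0544, -0.0074, -0.1], [0.0028, -0.0544, -0.0075, -0.1], [0.0028, -0.0544, -0.0076, -0.1], [0.0028, -0.0544, -0.0077, -0.1]]
[[0.0028, -0.0544, -0.0077, -0.1], [0.0028, -0.0544, -0.0078, -0.1], [0.0028, -0.0544, -0.0079, -0.1], [0.0028, -0.0543, -0.008, -0.1], [0.0028, -0.0543, -0.0081, -0.1], [0.0029, -0.0543, -0.0081, -0.1]]
```

Request:
servo_tool(
  increments=[
    [-0.02,0,0,0],
    [-0.05,-0.002,-0.005,0],
    [-0.06,-0.002,-0.005,0],
    [-0.06,-0.002,-0.005,0],
    [-0.01,-0.054,-0.007,0],
    [0.002,-0.054,-0.007,0],
    [0.002,-0.054,-0.007,0],
    [0.002,-0.054,-0.008,0],
    [0.002,-0.054,-0.008,0],
    [0.003,-0.054,-0.008,0],
  ],
)

```text
time_s: 43.22
ee_pos: [0.5274, -0.0429, 0.3109]
tool_rot: [-2.237, 0.126, 2.024]
ft_force: [0.4, -0.7, -0.5]
opening: 0.119
```

Request:
servo_tool(
  increments=[
    [0.003,-0.054,-0.008,0],
    [0.003,-0.054,-0.008,0],
    [0.003,-0.054,-0.008,0],
    [0.003,-0.054,-0.008,0],
    [0.003,-0.05,-0.008,0],
    [0.003,-0.03,-0.008,0],
    [0,0,0,0],
    [0,0,0,0],
  ],
)

```text
time_s: 44.22
ee_pos: [0.6179, 0.2568, 0.317]
tool_rot: [-2.245, 0.119, 2.02]
ft_force: [0.4, 0.8, -0.8]
opening: 0.115
```

```bash
python3 tgt.py 5 .035 -.0043 .0865
```

```text
final TCP [0.6212 0.2811] 0.18285090063889628 err u,l now (mm) -0.3 -24.5
t 44.23 at [0.6179 0.2568 0.317 ] yaw -97.92 F [ 0.4  0.8 -0.8] op 0.115 xaxis [ 0.107  0.021 -0.994]
[[0.0497, -0.0104, 0.0051, -0.4], [0.0497, -0.0104, 0.0051, -0.4]]
```

Request:
servo_tool(
  increments=[
    [0.04,-0.008,0.003,-0.4],
    [0.04,-0.008,0.004,-0.4],
    [0.03,-0.006,0.003,0],
    [0,0,0,0],
  ],
)

```text
time_s: 44.72
ee_pos: [0.6244, 0.2754, 0.2085]
tool_rot: [-2.255, 0.116, 2.02]
ft_force: [-0.5, -0.4, -0.4]
opening: 0.123
```

```bash
python3 tgt.py 5 .012 -.0043 .0865
```

```text
final TCP [0.6209 0.2813] 0.18285090063889628 err u,l now (mm) 4.2 -5.4
t 44.73 at [0.6244 0.2754 0.2085] yaw -97.56 F [-0.5 -0.4 -0.4] op 0.123 xaxis [ 0.111  0.018 -0.994]
[[0.0133, -0.005, 0.0057, -0.5]]
```

Request:
servo_tool(
  increments=[
    [0.01,-0.005,0.0055,-0.5],
    [0.004,0,0,0],
    [0,0,0,0],
  ],
)

```text
time_s: 45.1
ee_pos: [0.6226, 0.28, 0.1976]
tool_rot: [-2.263, 0.109, 2.017]
ft_force: [-0.4, -0.8, -1.3]
opening: 0.12
```

```bash
python3 tgt.py 5 0 -.0043 .0865
```

```text
final TCP [0.6206 0.2812] 0.18285090063889628 err u,l now (mm) 2.1 -1.0
t 45.1 at [0.6226 0.28   0.1976] yaw -97.18 F [-0.4 -0.8 -1.3] op 0.12 xaxis [ 0.116  0.018 -0.993]
[[0.0144, -0.0005, 0.0037, -0.1]]
```

Request:
servo_tool(
  increments=[
    [0.006,0,0.003,0],
    [0.006,0,0.001,0],
    [0.004,0,0,0],
    [0,0,0,0],
  ],
)

```text
time_s: 45.6
ee_pos: [0.6193, 0.2821, 0.1842]
tool_rot: [-2.265, 0.107, 2.016]
ft_force: [-0.7, -2.2, 5.1]
opening: 0.12
```

```bash
python3 tgt.py 5 0 -.0043 .0865
```

```text
final TCP [0.6205 0.2812] 0.18285090063889628 err u,l now (mm) -1.3 0.7
t 45.6 at [0.6193 0.2821 0.1842] yaw -97.12 F [-0.7 -2.2  5.1] op 0.12 xaxis [ 0.118  0.019 -0.993]
[[0.0014, 0.0008, -0.0011, -0.0]]
```

Request:
servo_tool(
  increments=[
    [0.003,0.003,-0.003,0],
    [0.003,0,-0.001,0],
  ],
)

```text
time_s: 45.85
ee_pos: [0.6204, 0.2819, 0.1814]
tool_rot: [-2.264, 0.102, 2.019]
ft_force: [-13.2, -9.3, 26.2]
opening: 0.12
```

```bash
python3 tgt.py 5 0 -.0043 .0865
```

```text
final TCP [0.6206 0.2811] 0.18285090063889628 err u,l now (mm) -0.3 0.8
t 45.85 at [0.6204 0.2819 0.1814] yaw -96.94 F [-13.2  -9.3  26.2] op 0.12 xaxis [ 0.115  0.02  -0.993]
[[-0.0014, 0.0007, -0.0005, 0.2]]
```

Request:
servo_tool(
  increments=[
    [-0.001,0,0,0],
    [0,0,0,0],
  ],
)

```text
time_s: 46.1
ee_pos: [0.6204, 0.2819, 0.1836]
tool_rot: [-2.266, 0.103, 2.017]
ft_force: [-0.5, -0.5, 1.5]
opening: 0.12
```

Request:
servo_tool(
  increments=[
    [0,0,0,0],
    [0,0,0,0],
    [0,0,0,0],
  ],
  claw=0.045,
)

```text
time_s: 46.48
ee_pos: [0.6204, 0.282, 0.1827]
tool_rot: [-2.266, 0.103, 2.018]
ft_force: [0.7, 0.1, -0.5]
opening: 0.526
```

Request:
servo_tool(
  increments=[
    [-0.02,0,0,0],
    [-0.05,0,0,0],
    [-0.05,0,0.03,0],
    [-0.02,0,0.05,0],
    [0,0,0,0],
    [0,0,0,0],
  ],
)

```text
time_s: 47.22
ee_pos: [0.5226, 0.2904, 0.3231]
tool_rot: [-2.269, 0.099, 2.012]
ft_force: [-0.1, 0.2, 0.2]
opening: 0.528
```

```bash
python3 -c "
from rs import *
p=np.load('roof3.npy')
d=snap('wrist');save(d,'w14.npz');s=snap('scene');save(s,'scene1.npz')
print(head(d,p,5)); plan()
a=cv2.resize(d['pixels'][0:300,140:540,::-1],(400,300)); b=cv2.resize(s['pixels'][120:345,190:430,::-1],(400,375)); 
cv2.imwrite('pics/j14.png',np.hstack([cv2.copyMakeBorder(a,0,75,0,0,cv2.BORDER_CONSTANT),b]))
"
```

```text
([array([-2.9]), array([-3.6])], [[array([42.2]), array([-48.2])], [array([42.]), array([-45.9])]])
t 47.33 at [0.5226 0.2907 0.3223] yaw -96.87 F [0.3 0.2 0.4] op 0.527 xaxis [ 0.12   0.023 -0.993]
```

View pics/j14.png

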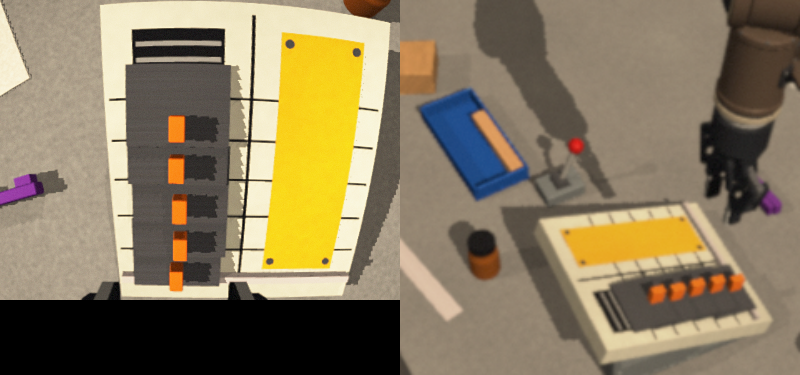

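```bash
python3 -c "
from h import *
d=load('scene1.npz'); print('pivot',onplane(d,286.2,227,.03))
a=d['pixels'].astype(int); m=(a[:,:,0]>150)&(a[:,:,1]<60)&(a[:,:,2]<60); ys,xs=np.where(m[190:235,270:320]); print(xs.mean()+270,ys.mean()+190,onplane(d,xs.mean()+270,ys.mean()+190,.1))
plan((.49,-.03,.26,-90),vmax=.055)"
```

```text
pivot [ 0.59534917 -0.03525526  0.03      ]
295.47169811320754 206.69811320754718 [ 0.56636777 -0.03108746  0.1       ]
t 47.33 at [0.5226 0.2907 0.3223] yaw -96.87 F [0.3 0.2 0.4] op 0.527 xaxis [ 0.12   0.023 -0.993]
[[0.0084, 0.0541, -0.0, -1.1], [0.0083, 0.0541, 0.001, -1.1], [0.0082, 0.0541, 0.0021, -1.1], [0.0081, 0.054, 0.0032, -1.1], [0.0079, 0.054, 0.0042, -1.1], [0.0078, 0.0539, 0.0053, -1.1]]
```

Request:
servo_tool(
  increments=[
    [0,0.054,0,-1.1],
    [0,0.054,0.002,-1.1],
    [0,0.054,0.003,-1.1],
    [0.01,0.054,0.004,-1.1],
    [0.015,0.054,0.005,-1.1],
    [0.015,0.045,0.005,-1.1],
    [0,0,0,0],
    [0,0,0,0],
  ],
  claw=0.0,
)

```text
time_s: 48.32
ee_pos: [0.4878, -0.0327, 0.2641]
tool_rot: [-2.323, -0.022, 2.074]
ft_force: [0.4, -0.3, 0.8]
opening: 0.0
```

```bash
python3 -c "
from h import *
d=snap('wrist','w15.png')
a=d['pixels'].astype(int); m=(a[:,:,0]>130)&(a[:,:,1]<60)&(a[:,:,2]<60); ys,xs=np.where(m); print(len(xs),xs.mean(),ys.mean(),onplane(d,xs.mean(),ys.mean(),.1,True))
cv2.imwrite('pics/j15.png',d['pixels'][:,:,::-1])
plan((.50,-.03,.145,-90),vmax=.055)"
```

```text
1157 296.31633535004323 147.7078651685393 [ 0.56662956 -0.01643173  0.1       ]
t 48.38 at [ 0.4877 -0.0328  0.2641] yaw -90.41 F [ 0.8 -0.8  0.2] op 0.002 xaxis [ 0.112  0.029 -0.993]
[[0.0399, 0.0002, 0.0004, -0.1], [0.0399, 0.0002, 0.0004, -0.1], [0.0399, 0.0002, 0.0004, -0.1]]
```

View pics/j15.png

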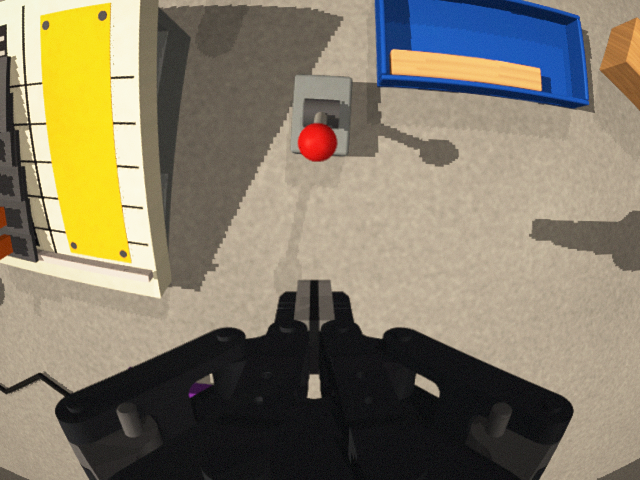

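```bash
python3 -c "
from h import *
d=snap('wrist'); print(onplane(d,318,142,.1,True), onplane(d,322,115,.025,True))
for n,c in (('br1',(391,65)),('br2',(541,80))): print(n,onplane(d,*c,.029,True))"
```

```text
[ 0.56999933 -0.03055325  0.1       ] [ 0.59949797 -0.03286817  0.025     ]
br1 [ 0.64416452 -0.09224704  0.029     ]
br2 [ 0.64545157 -0.24156095  0.029     ]
```

Request:
servo_tool(
  increments=[
    [0.04,0,0,0],
    [0.04,0,0,0],
    [0.04,0,0,0],
    [0,0,0,0],
  ],
)

```text
time_s: 48.92
ee_pos: [0.5049, -0.0236, 0.1446]
tool_rot: [-2.333, -0.033, 2.071]
ft_force: [0.5, 0.2, 0.3]
opening: -0.0
```

Request:
servo_tool(
  increments=[
    [0.002,0.009,-0.01,0],
    [0.002,0,-0.02,0],
    [0.002,0,-0.02,0],
    [0.002,0,-0.02,0],
    [0,0,0,0],
  ],
)

```text
time_s: 49.55
ee_pos: [0.5829, -0.0342, 0.1542]
tool_rot: [-2.345, -0.031, 2.06]
ft_force: [-1.1, -0.2, -0.1]
opening: 0.0
```

Request:
servo_tool(
  increments=[
    [0.01,0,-0.01,0],
    [0.003,0,-0.01,0],
    [0,0,0,0],
  ],
)

```text
time_s: 49.92
ee_pos: [0.605, -0.0347, 0.1445]
tool_rot: [-2.346, -0.029, 2.06]
ft_force: [-0.2, -1.0, -0.2]
opening: -0.003
```

Request:
servo_tool(
  increments=[
    [0.004,0,-0.01,0],
    [0.002,0,-0.008,0],
    [0,0,0,0],
  ],
)

```text
time_s: 50.3
ee_pos: [0.6074, -0.0341, 0.1439]
tool_rot: [-2.315, -0.018, 2.108]
ft_force: [-1.1, 0.2, 1.6]
opening: 0.001
```

Request:
servo_tool(
  increments=[
    [0.002,0,-0.012,0],
  ],
)

```text
time_s: 50.42
ee_pos: [0.6109, -0.034, 0.1424]
tool_rot: [-2.296, -0.014, 2.132]
ft_force: [-56.9, -1.9, 49.6]
opening: -0.0
```

```bash
python3 -c "
from h import *
plan((.55,-.034,.15,-90))
s=snap('scene');w=snap('side')
a=s['pixels'][150:260,210:350,::-1]; b=w['pixels'][190:280,270:390,::-1]
cv2.imwrite('pics/j16.png',np.hstack([cv2.resize(a,(400,314),interpolation=cv2.INTER_CUBIC),cv2.resize(b,(400,314),interpolation=cv2.INTER_CUBIC)]))"
```

```text
t 50.42 at [ 0.6109 -0.034   0.1424] yaw -89.94 F [-56.9  -1.9  49.6] op -0.0 xaxis [ 0.074  0.012 -0.997]
[[-0.0061, -0.0001, 0.0301, 0.0], [-0.0061, -0.0001, 0.0301, 0.0]]
```

View pics/j16.png

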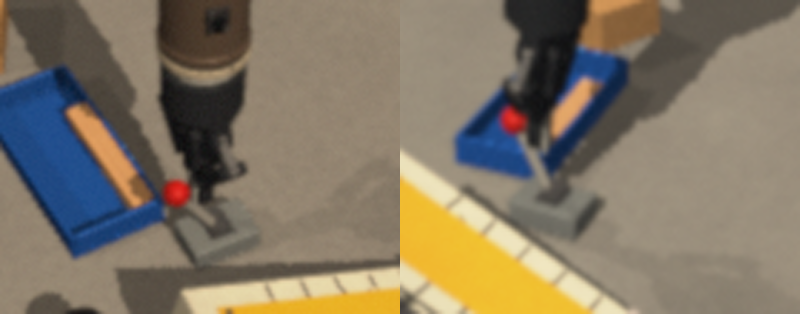

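Request:
servo_tool(
  increments=[
    [0,0,0.02,0],
    [-0.01,0,0.04,0],
    [-0.05,0,0.02,0],
    [-0.05,0,0.02,0],
    [-0.03,0,0,0],
    [0,0,0,0],
  ],
)

```text
time_s: 51.28
ee_pos: [0.4963, -0.0347, 0.2789]
tool_rot: [-2.297, -0.014, 2.137]
ft_force: [0.7, -0.1, -0.3]
opening: -0.005
```

```bash
python3 -c "
from h import *
plan()
d=snap('wrist'); s=snap('scene')
a=s['pixels'][120:345,185:425,::-1]
cv2.imwrite('pics/j17.png',np.hstack([cv2.resize(a,(400,375),interpolation=cv2.INTER_CUBIC),cv2.copyMakeBorder(cv2.resize(d['pixels'][0:375,0:500,::-1],(400,300)),0,75,0,0,cv2.BORDER_CONSTANT)]))"
```

```text
t 51.27 at [ 0.4963 -0.0347  0.2789] yaw -89.8 F [ 0.7 -0.1 -0.3] op -0.005 xaxis [ 0.072  0.01  -0.997]
```

View pics/j17.png

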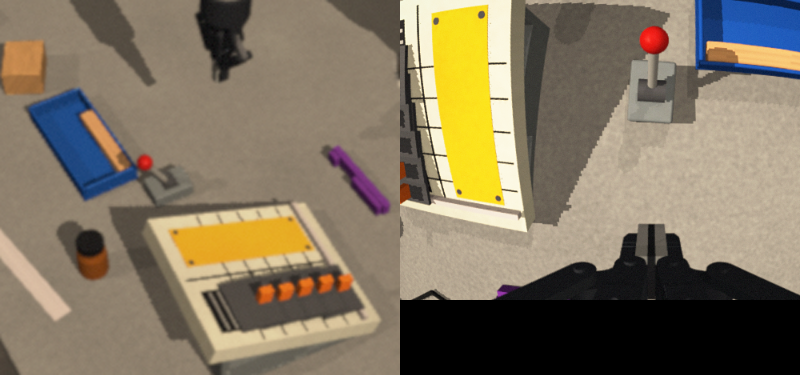

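```bash
python3 -c "
from station import arm
print(arm.hand_in())"
```

```text
the job is handed in; nothing more can be done
None
```

I put the brush in the blue tray first. All five slats then went on lines 1 to 5 of the grille bay, face up with the pull ends down the slope. Last, I pushed the red lever away from the robot until it hit its stop. The job was handed in at about 51 s, with the gripper clear of everything.

**Last checks**
- **Slats:** the last pictures show five evenly stepped slats, each overlapping the one below. I measured the first four as within about 3 mm of their lines and centres. Slat 1 is about 3 mm to the left of centre.
- **Measurements that disagreed:** the image fits did not agree on the positions up the slope. For slats 2 and 3 one fit read 5 to 6 mm high, while their head edges read only about 1 mm high. Slat 5's head edge read about 3 mm low from a more distant view. I trusted the pull-to-line spacing in the picture, which was the same for all five.
- **Brush:** it lies flat in the tray, but about 4 cm from where I released it. I took this to be the random knock and left it.
- **Lever:** it stayed over after I backed off. The last push against the stop reached about 75 N at the fingers, which is under the 120 N wrist limit.
- **Bystanders:** the jar and carton look untouched in the last pictures. The beaker was not in the final view, and I never went near it.

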